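Strip the gear train off an e-bike drive unit's shaft

TASK

Strip the opened drive unit's shaft: lift its four parts off, and set the red-sealed bearing in the middle of the red scrap tray, the steel pinion in the middle of the round magnetic dish, the brass-coloured clutch in the middle of the square wire wash basket, and the white nylon gear in the middle of the blue mat. Each must end lying flat, the same way up as it came off the shaft; set the parts down without dropping them, and leave the green circuit board where it lies.

Things in the scene. Friction and masses are not known exactly. Their poses are not given: they have to be found in the camera images.
- bearing_mid (a point): ball bearing, the topmost part: steel ring with a red seal on its face, outer diameter 34 mm, 16 mm high, bore 17 mm, 50 to 100 g. It sits with 2 mm of play on the pinion's 14 mm high journal: lift it straight up off it. The point is its centre, half-way up (8 mm above its underside); z is its axis, up; round: yaw does not matter.
- pinion_mid (a point): plain steel pinion, second from the top, under the bearing: slanted teeth, diameter 44 mm (takes a grip like a cylinder), toothed body 24 mm high; on top of that a journal (pin) 13 mm thick and 14 mm high; 0.12 to 0.25 kg. The shaft enters it 8 mm from below. The point is on the axis, half-way up the toothed body (12 mm above its underside); z is its axis, up; round: yaw does not matter.
- clutch_mid (a point): freewheel clutch, third from the top, under the pinion: smooth brass-coloured cylinder, black dots on its face, a thin dark band; diameter 58 mm, 22 mm high, bore 23 mm, 0.15 to 0.3 kg. It rests on the gear's narrower hub, with 20 mm free below its rim. The point is its centre, half-way up (11 mm above its underside); z is its axis, up; round: yaw does not matter.
- nylon_gear_mid (a point): white nylon gear, the lowest part: toothed disc of diameter 90 mm, 14 mm thick, with a round hub of diameter 44 mm standing 20 mm above it (34 mm in all), bore 23 mm, 75 to 160 g. Taken by the hub once the clutch is off. The point is on the axis, half-way up (17 mm above its underside, 3 mm above the disc's upper face); z points up through the hub; yaw does not matter.
- shaft_top (a point): top, 98 mm above the bench, of the fixed steel shaft (19 mm thick, 13 mm in its top 12 mm) of the opened black drive unit; parts sit on it with 2 mm play: lift each straight up. Undersides at the start: gear 34, clutch 68, pinion 90, bearing 114 mm up. The black shell, 30 mm high, reaches 71 mm round the shaft (83 mm sideways), 155 mm along this point's x, where two small gears stand 48 mm high.
- red_tray_floor (a point): red plastic scrap tray, 140 x 140 mm, 12 mm high, walls 3 mm, fixed. The point is the middle of its inner floor, 3 mm above the bench; x and y along its sides, z up.
- dish_floor (a point): round bright steel magnetic parts dish, 148 mm across at the rim, 22 mm high, with a flat floor 112 mm across and sides sloping outward, fixed (it does not pull). The point is the middle of its inner floor, 6 mm above the bench; z up.
- basket_floor (a point): square stainless wire wash basket, 140 x 140 mm, 22 mm high, walls 3 mm, fixed. The point is the middle of its inner floor, 6 mm above the bench; x and y along its sides, z up.
- blue_mat_top (a point): blue ribbed rubber mat, 140 x 140 mm, 4 mm thick with a 6 mm wide lip round its edge that stands 3 mm higher, fixed. The point is the middle of its upper face, 4 mm above the bench; x and y along its sides, z up.
- board: green circuit board lying loose on the bench beside the drive unit, 95 x 70 mm (its x and y), up to 16.5 mm high with its parts. Not to be moved. The origin is the middle of its underside; z up.
Mind the look-alikes: they are no part of the job. There is more than one size of the part that bears bearing_mid; the job needs the smallest.

How it is judged:
At the end, for the whole second after the job is handed in: Bearing in the red tray, pinion in the dish, clutch in the basket, nylon gear on the blue mat: each within 15 mm of the middle, its underside on the floor of its place (within 3 mm), upright within 0.1 rad, same way up as on the shaft, released and at rest (horizontal distance between bearing_mid and red_tray_floor below 0.015 m and z of bearing_mid in the frame of red_tray_floor between 0.005 and 0.011 m and angle between each of bearing_mid, pinion_mid, clutch_mid, nylon_gear_mid's own z axis and vertical below 0.1 rad and linear speed of each of bearing, pinion, clutch, nylon_gear below 0.02 m/s and angular speed of each of bearing, pinion, clutch, nylon_gear below 0.2 rad/s and horizontal distance between pinion_mid and dish_floor below 0.015 m and z of pinion_mid in the frame of dish_floor between 0.009 and 0.015 m and horizontal distance between clutch_mid and basket_floor below 0.015 m and z of clutch_mid in the frame of basket_floor between 0.008 and 0.014 m and horizontal distance between nylon_gear_mid and blue_mat_top below 0.015 m and z of nylon_gear_mid in the frame of blue_mat_top between 0.014 and 0.02 m); the robot touches nothing.
It fails at once if the bearing is dropped (it falls freely, out of the fingers, at over 0.8 m/s: a fall of more than 3 cm) (linear speed of bearing above 0.8 m/s and contact force between the fingers and bearing below 0.05 N).
It fails at once if the pinion is dropped (it falls freely, out of the fingers, at over 0.8 m/s: a fall of more than 3 cm) (linear speed of pinion above 0.8 m/s and contact force between the fingers and pinion below 0.05 N).
It fails at once if the clutch is dropped (it falls freely, out of the fingers, at over 0.8 m/s: a fall of more than 3 cm) (linear speed of clutch above 0.8 m/s and contact force between the fingers and clutch below 0.05 N).
It fails at once if the nylon gear is dropped (it falls freely, out of the fingers, at over 0.8 m/s: a fall of more than 3 cm) (linear speed of nylon_gear above 0.8 m/s and contact force between the fingers and nylon_gear below 0.05 N).
It fails at once if the green circuit board is pushed more than 10 mm from where it lay (distance of board from where it was at the start of the episode above 0.01 m).
It also fails if it takes over 112 s, if anything falls off the work surface, if the arm or the gripper's body presses on something with over 40 N, if the wrist force passes 120 N, or if a joint passes its speed limit or range.

ROBOT

A 6-joint arm with a two-finger parallel gripper is mounted at the origin on the work surface. World frame = base frame: x ahead of the robot, y to its left, z up, the work surface at z = 0. Lengths are in m, angles in rad, forces in N, time in s.
With the tool pointing down it reaches from about 0.35 to 0.925 m from the base axis. Payload 6.4 kg.
Tool frame: the origin (TCP) lies between the finger pads; the fingertips stand 11 mm ahead of it and the grasp point (between the pads) lies 8 mm behind it; z points along the fingers, y is the direction in which the jaws open and shut (so a half turn about z gives the same grasp; the last joint's range is limited). The gripper opens to 85 mm and grips with 20 to 120 N. Pads are 22 mm wide; open, the fingers measure 114 mm over their backs; the gripper's body (76 mm by 85 mm) begins 54 mm behind the grasp point. The pads swing forward as they close: fully open they stand 13 mm farther back than shut.
Start: joints at [-0.174, 0.245, 1.558, -0, 1.339, -0.174], TCP at [0.65, 0, 0.242] pointing down, gripper open.
Joint ranges: [-3.13, 3.13], [-1.02, 2.26], [0.13, 2.54], [-0.95, 4.09], [0.21, 2.88], [-2.74, 2.74]. Speed limits (rad/s): [2.57, 2.57, 3.14, 3.14, 3.14, 3.14].

INTERFACE

Orientations are given as a unit quaternion [w, x, y, z].
In Python, from station import bot gives the robot as it stands.
- The arm moves only by the tool servo_tool, never from a script. Its argument "targets" is a list of rows, each a list of 3 entries, a list of its own where there are three numbers: the shift along the tool's x, y, z in cm, then the turn about the tool's z in degrees, then the gripper's target within -1 to 1 (shut at 1, half-way at 0, fully open at -1). A call has 1 to 10 rows; each row shifts and turns the commanded pose from where the row before left it, along the tool's axes as they then stand; what a row does not reach is not made up. A row lasts 1/12 s, in which the tool goes at most 41.7 mm and 7.16 degrees, less where a joint would pass 70% of its speed; a pose out of reach is approached as far as the arm can. A call with a gripper value outside its range is refused whole. The fingers move at their own pace and stop on an object; "squeeze" is the grip in N (left out, the last holds). Time passes only in rows, so rows that do not move let the fingers close. It gives the time, the measured TCP pose, the force and the opening at its end, in the units of the state.
- bot.state(): the state, without advancing time (a new reading comes with each control period).
- bot.camera(name): name is "scene" or "side" or "wrist"; returns a dict with "image" (384x512x3 uint8, red, green, blue), "fovy" (degrees; the focal length in pixels is half the picture's height over the tangent of half this angle, whatever the lens; pixels are square), "cx", "cy" (the principal point, pixels), "cam_to_world" (4x4, takes a point from camera to world coordinates). Camera axes: x right, y down, z forward; pixel columns grow to the right and rows downward; lengths in m; the calibration is good to about 2 mm. A picture is of the moment at which its call begins. There is no depth.
- bot.job_done(): hands the job in, once; it reports no verdict.
Trained networks look in the newest picture that a camera, given by its name, has taken for a name from the list of things; names that differ only in an ending like _2 or _b are one class to them, and where a whole thing is asked for, a point or a joint stands for the part that bears it (a point fixed in the world has none). Each returns a list of dicts, best first, with "score" (0 to 1); they miss things now and then, are a little off and sometimes report something else, mostly with a low value. They report only what shows in the picture. A call takes as long as a camera call. They do not tell look-alikes from the thing itself.
- bot.spot_in(camera, target): "box" ([left, top, width, height] in pixels, round what is visible of it).
- bot.cut_out(camera, target): "pixels" (384x512 bool, what is visible of it) and "box" ([left, top, width, height] in pixels, round what is visible of it).
The state is a dict: "time": time; "joint_positions": joint angles; "joint_vel": joint speeds; "joint_efforts": joint torques, N m; "tcp_pos": TCP position; "tcp_rot": TCP orientation; "ft_force": force on the tool from outside, world axes, zero at the start; "torque": the same for the moment, N m; "grip_width": finger opening in m.
Only numpy, scipy, OpenCV 4.12 (cv2) and the standard library are available. Lean on these libraries where they do the work, as an engineer would, in place of code of your own. Each camera call takes 0.05 s, during which the arm holds its last target.

## Working session

There is one attempt and no reset: what is moved stays moved. The work goes in short steps, Python scripts to look and compute and a tool call to move; the robot and the scene stay as the last step left them, time stands still between calls to the robot, and variables do not carry over. Pictures are saved under pics/ and viewed, and the job is handed in when it is done.

Besides the shell and the picture viewer there is one more tool, called after "Emit:" as name([rows], argument=value, ...), one row to a line, values as JSON. servo_tool: Moves the arm, as the interface text tells. Its arguments: {"type":"object","properties":{"targets":{"type":"array","items":{"type":"array"}},"squeeze":{"type":"number"}},"required":["targets"]}

```bash
ls; mkdir -p pics; cat > h.py <<'E'
import numpy as np, cv2
from station import bot
def grab(n,f=None):
    c=bot.camera(n)
    if f: cv2.imwrite('pics/'+f,cv2.resize(c['image'][:,:,::-1],(800,600),interpolation=cv2.INTER_CUBIC))
    return c
def foc(c): return c['image'].shape[0]/2/np.tan(np.radians(c['fovy'])/2)
def ray(c,u,v):
    f=foc(c);d=np.array([(u-c['cx'])/f,(v-c['cy'])/f,1.]);M=np.array(c['cam_to_world'])
    return M[:3,3],M[:3,:3]@d
def at_z(c,u,v,z):
    o,d=ray(c,u,v);return o+d*(z-o[2])/d[2]
def proj(c,p):
    M=np.array(c['cam_to_world']);q=M[:3,:3].T@(np.array(p)-M[:3,3]);f=foc(c)
    return np.array([q[0]/q[2]*f+c['cx'],q[1]/q[2]*f+c['cy']])
E
python3 - <<'E'
from h import *
s=bot.state();print(s)
for n in ['scene','side','wrist']:
    c=grab(n,n+'0.png');print(n,c['fovy'],c['cx'],c['cy'],np.round(c['cam_to_world'],3).tolist())
    for t in ['bearing_mid','pinion_mid','clutch_mid','nylon_gear_mid','shaft_top','red_tray_floor','dish_floor','basket_floor','blue_mat_top','board']:
        try: print(t,[(round(d['score'],2),np.round(d['box']).tolist()) for d in bot.spot_in(n,t)])
        except Exception as e: print(t,e)
E
```

```text
pics
{'time': 0.0, 'joint_positions': array([-1.74119501e-01,  2.45801889e-01,  1.55899968e+00,  2.12564805e-06,
        1.33867621e+00, -1.74086343e-01]), 'joint_vel': array([-1.13350707e-03, -4.19211995e-04,  7.49066999e-05, -2.89858314e-04,
        1.87166675e-03, -5.32161378e-06]), 'joint_efforts': array([ 6.17919522e-04, -4.29512215e+01, -3.26122355e+01, -1.30276699e-04,
        5.42047856e-03, -1.36905024e-05]), 'tcp_pos': array([6.49476019e-01, 8.59146073e-05, 2.41195789e-01]), 'tcp_rot': array([-7.72463034e-04,  7.07118364e-01,  7.07094570e-01, -5.40116836e-04]), 'ft_force': array([-0.51320752,  0.31243293,  0.20773818]), 'torque': array([0.00800668, 0.04147408, 0.06064564]), 'grip_width': 0.08531726931919636}
scene 50.603524997842 254.8515618982305 196.31031886497857 [[-0.408, 0.608, -0.681, 1.135], [0.913, 0.272, -0.304, 0.275], [0.0, -0.746, -0.666, 0.717], [0.0, 0.0, 0.0, 1.0]]
bearing_mid [(0.81, [293.0, 240.0, 20.0, 20.0]), (0.71, [174.0, 229.0, 15.0, 20.0]), (0.57, [234.0, 201.0, 14.0, 15.0])]
pinion_mid [(0.55, [228.0, 204.0, 22.0, 23.0])]
clutch_mid [(0.59, [225.0, 2
[... 1238 characters left out ...]
 0.0, -0.001, 0.651], [0.0, -0.965, -0.262, 0.067], [-0.001, 0.262, -0.965, 0.375], [0.0, 0.0, 0.0, 1.0]]
bearing_mid [(0.89, [145.0, 178.0, 40.0, 41.0]), (0.88, [202.0, 253.0, 34.0, 35.0]), (0.8, [130.0, 24.0, 47.0, 47.0])]
pinion_mid [(0.98, [151.0, 170.0, 43.0, 45.0])]
clutch_mid [(0.62, [149.0, 155.0, 58.0, 55.0]), (0.6, [144.0, 140.0, 82.0, 79.0]), (0.44, [183.0, 307.0, 99.0, 19.0])]
nylon_gear_mid [(0.74, [144.0, 137.0, 82.0, 80.0])]
shaft_top [(0.93, [128.0, 90.0, 182.0, 139.0]), (0.72, [145.0, 138.0, 78.0, 81.0])]
red_tray_floor []
dish_floor []
basket_floor [(0.75, [183.0, 306.0, 97.0, 23.0])]
blue_mat_top [(0.94, [45.0, 345.0, 55.0, 39.0])]
board [(0.93, [65.0, 246.0, 62.0, 43.0])]
```

View pics/scene0.png

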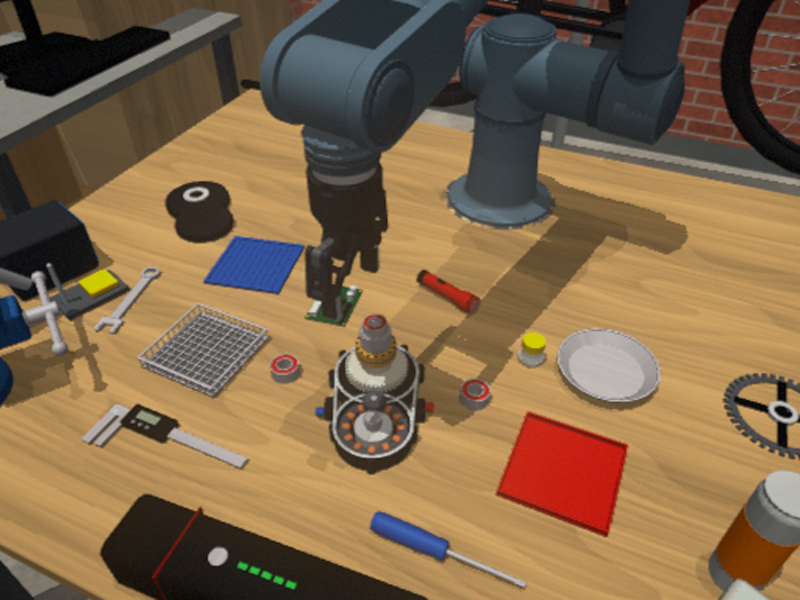

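View pics/side0.png

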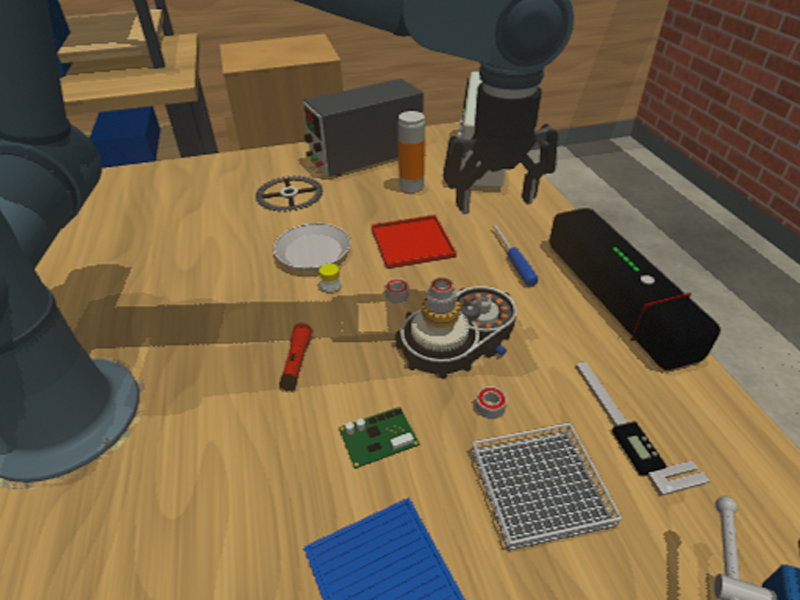

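View pics/wrist0.png

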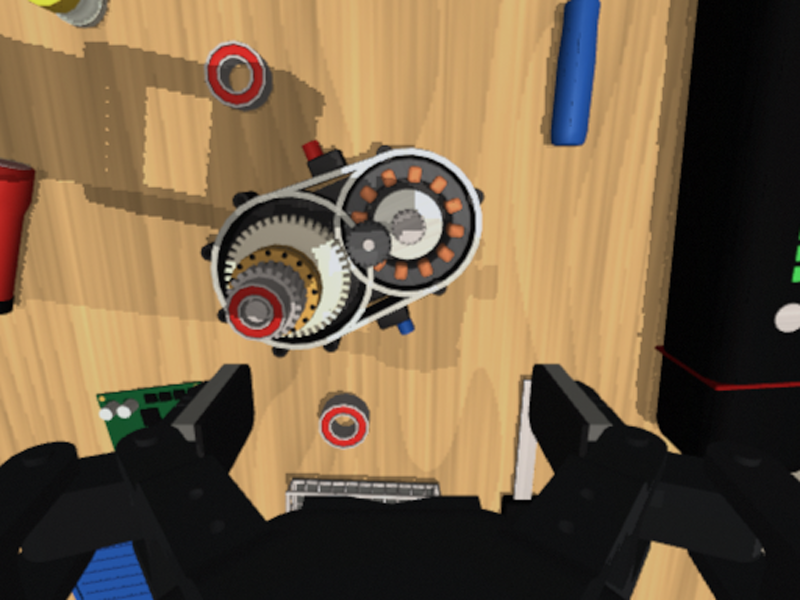

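The wrist view shows three red-sealed bearings: on the shaft stack at px (165,198), and loose ones at (153,48) and (218,270). Scaled by distance, the one on the shaft comes to about 34 mm and the loose ones to 41 mm or more, so the one on the stack is the right one. I'll check it in a close crop while measuring.

```bash
cat > m.py <<'E'
from h import *
C={n:grab(n) for n in ['scene','side','wrist']}
def masks(n,t,k=0):
    r=bot.cut_out(n,t); return r
def rim(n,t,z,best=0):
    c=C[n]; r=masks(n,t)
    out=[]
    for d in r[:2]:
        m=d['pixels'].astype(np.uint8)
        cs,_=cv2.findContours(m,cv2.RETR_EXTERNAL,cv2.CHAIN_APPROX_NONE)
        k=max(cs,key=cv2.contourArea)[:,0]
        P=np.array([at_z(c,u,v,z)[:2] for u,v in k],np.float32)
        (cx,cy),(w,h),a=cv2.minAreaRect(P*1000)
        hull=cv2.convexHull(P*1000); M=cv2.moments(hull)
        out.append((round(d['score'],2),[round(x) for x in d['box']],'rect',round(cx,1),round(cy,1),round(w),round(h),round(a,1),'hullcen',round(M['m10']/M['m00'],1),round(M['m01']/M['m00'],1)))
    return out
E
python3 - <<'E'
from m import *
for n in C:
  for t,z in [('red_tray_floor',.012),('dish_floor',.022),('basket_floor',.022),('blue_mat_top',.007),('board',.002),('bearing_mid',.130),('pinion_mid',.114),('clutch_mid',.09),('nylon_gear_mid',.048)]:
    for o in rim(n,t,z): print(n,t,*o)
i=C['wrist']['image'][20:300,110:240][:,:,::-1]
cv2.imwrite('pics/crop.png',cv2.resize(i,None,fx=2.1,fy=2.1,interpolation=cv2.INTER_CUBIC))
E
```

```text
scene red_tray_floor 0.81 [320, 266, 83, 79] rect 615.7 276.2 140 147 89.4 hullcen 615.4 276.3
scene dish_floor 0.78 [357, 207, 65, 49] rect 412.7 293.5 149 149 34.5 hullcen 412.8 293.6
scene basket_floor 0.84 [86, 196, 85, 55] rect 630.5 -277.7 156 153 87.4 hullcen 630.8 -277.5
scene blue_mat_top 0.96 [132, 151, 63, 39] rect 409.5 -337.5 150 144 11.7 hullcen 408.7 -336.6
scene bearing_mid 0.9 [293, 240, 19, 22] rect 640.7 152.8 47 34 18.1 hullcen 640.8 153.3
scene bearing_mid 0.59 [231, 199, 19, 16] rect 584.9 -6.8 49 32 24.9 hullcen 584.3 -7.1
scene pinion_mid 0.61 [230, 202, 21, 28] rect 593.0 -2.4 45 43 24.1 hullcen 592.5 -2.5
scene clutch_mid 0.71 [225, 219, 28, 17] rect 595.1 -3.4 53 59 24.1 hullcen 592.6 -3.7
scene nylon_gear_mid 0.75 [220, 221, 40, 28] rect 588.7 -4.6 78 89 32.0 hullcen 586.0 -6.5
side red_tray_floor 0.71 [236, 138, 57, 35] rect 610.2 269.3 143 155 0.1 hullcen 610.3 269.3
side dish_floor 0.71 [176, 142, 50, 30] rect 412.3 292.2 146 148 29.8 hullcen 412.4 292.6
side basket_floor 0.6 [306, 274, 91, 78] rect 622.5 -288.0 149 147 87.6 hullcen 621.9 -288.0
side ba
[... 906 characters left out ...]
ue_mat_top 0.72 [46, 346, 52, 38] rect 371.8 -316.0 79 69 0.1 hullcen 376.1 -322.7
wrist blue_mat_top 0.24 [128, 90, 184, 138] rect 607.8 3.7 217 180 52.1 hullcen 609.2 1.7
wrist board 0.79 [65, 244, 59, 43] rect 435.7 -145.7 95 51 7.8 hullcen 423.1 -140.9
wrist bearing_mid 0.79 [203, 255, 34, 34] rect 623.2 -78.1 37 29 74.5 hullcen 623.0 -78.2
wrist bearing_mid 0.64 [133, 26, 40, 44] rect 576.6 110.4 29 32 64.9 hullcen 576.4 110.3
wrist pinion_mid 0.94 [148, 166, 48, 50] rect 581.8 -3.3 37 44 44.5 hullcen 580.7 -5.1
wrist clutch_mid 0.85 [146, 157, 62, 54] rect 583.6 -1.5 43 57 46.7 hullcen 581.9 -3.4
wrist nylon_gear_mid 0.98 [146, 140, 79, 76] rect 582.9 -3.2 71 88 37.4 hullcen 580.4 -5.8
```

View pics/crop.png

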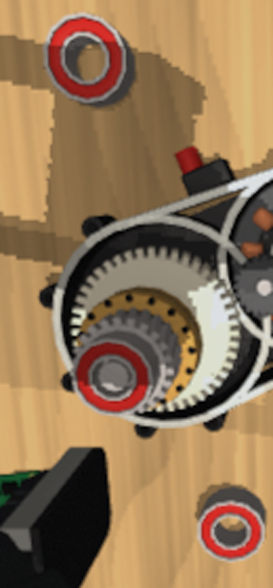

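The crop confirms the choice: the bearing on the stack is the small one. Next I'll refine the target places with a silhouette fit, and the stack axis from the red ring.

```bash
cat > fit.py <<'E'
from m import *
from scipy.optimize import minimize
def sil(c,pts):
    p=np.array([proj(c,q) for q in pts]);h=cv2.convexHull(((p+0.5)*16).astype(np.float32).astype(np.int32))
    m=np.zeros((384,512),np.uint8);cv2.fillConvexPoly(m,h,1,shift=4);return m
def fitbox(t,x0,w,h,H,cams=('scene','side'),prefer=None):
    Ms=[]
    for n in cams:
        r=bot.cut_out(n,t)
        if r: Ms.append((C[n],r[0]['pixels'].astype(np.uint8)))
    def cost(x):
        s=0
        ca,sa=np.cos(np.radians(x[2])),np.sin(np.radians(x[2]))
        pts=[[(x[0]+ca*a-sa*b)/1000,(x[1]+sa*a+ca*b)/1000,z] for a in(-w/2,w/2) for b in(-h/2,h/2) for z in(0,H)]
        for c,m in Ms:
            q=sil(c,pts); s+=1-(q&m).sum()/max(1,(q|m).sum())
        return s
    r=minimize(cost,x0,method='Nelder-Mead',options=dict(initial_simplex=[x0,[x0[0]+8,x0[1],x0[2]],[x0[0],x0[1]+8,x0[2]],[x0[0],x0[1],x0[2]+5]]))
    return np.round(r.x,1),round(r.fun,3),len(Ms)
E
python3 - <<'E'
from fit import *
for cams in [('scene',),('side',),('scene','side')]:
    print(cams)
    print('red',fitbox('red_tray_floor',[613,274,0],140,140,.012,cams))
    print('basket',fitbox('basket_floor',[627,-280,-3],140,140,.022,cams))
    print('mat',fitbox('blue_mat_top',[409,-337,12],140,140,.007,cams))
    if 'side' in cams: print('board',fitbox('board',[440,-152,7],95,70,.005,cams))
# red ring
for n,box,in [('scene',(225,255,195,220)),('side',(270,300,172,190)),('wrist',(140,190,175,222))]:
    c=C[n];im=c['image'].astype(int);m=(im[...,0]>110)&(im[...,1]<90)&(im[...,2]<90)
    k=np.zeros_like(m);u0,u1,v0,v1=box;k[v0:v1,u0:u1]=1;m&=k
    v,u=np.nonzero(m);h=cv2.convexHull(np.c_[u,v].astype(np.int32)); M=cv2.moments(h)
    cu,cv_=M['m10']/M['m00'],M['m01']/M['m00'];print(n,len(u),cu,cv_,at_z(c,cu,cv_,.130))
E
```

```text
('scene',)
red (array([ 6.095e+02,  2.742e+02, -2.000e-01]), np.float64(0.034), 1)
basket (array([ 621.5, -288.3,   -3. ]), np.float64(0.11), 1)
mat (array([ 404.8, -342.6,   13.4]), np.float64(0.03), 1)
('side',)
red (array([ 6.112e+02,  2.803e+02, -2.000e-01]), np.float64(0.035), 1)
basket (array([ 626. , -281.9,   -2.8]), np.float64(0.11), 1)
mat (array([ 401.9, -340.6,   11.7]), np.float64(0.012), 1)
board (array([ 438.1, -155.5,   11.2]), np.float64(0.13), 1)
('scene', 'side')
red (array([610.5, 276.9,  -0. ]), np.float64(0.096), 2)
basket (array([ 623.8, -287.4,   -2.1]), np.float64(0.251), 2)
mat (array([ 402.4, -341.7,   12.2]), np.float64(0.059), 2)
board (array([ 439.3, -155. ,    9.2]), np.float64(0.643), 2)
scene 26 240.98563218390802 208.07758620689654 [ 0.58149826 -0.00477252  0.13      ]
side 22 282.80555555555554 183.8722222222222 [ 0.57303852 -0.01905209  0.13      ]
wrist 394 162.31169527896995 197.76376967095848 [ 0.57455601 -0.00816942  0.13      ]
```

Emit:
servo_tool([
  [[-0.3, -2.5, 0], 0, -1],
  [[-0.3, -2.5, 0], 0, -1],
  [[-0.2, -2.5, 0], 0, -1],
  [[0, 0, 0], 0, -1],
  [[0, 0, 0], 0, -1],
], squeeze=40)

```text
time: 4.47
tcp_pos: [0.5745, -0.008, 0.2424]
tcp_rot: [0.0, 0.707, 0.707, 0.0]
ft_force: [-0.4, -0.6, -0.3]
grip_width: 0.0854
```

```bash
python3 - <<'E'
from h import *
c=grab('wrist','w1.png');print(bot.state()['tcp_pos'],np.round(c['cam_to_world'],3).tolist())
for t in ['bearing_mid','pinion_mid','clutch_mid','nylon_gear_mid']:
    print(t,[(round(d['score'],2),np.round(d['box']).tolist()) for d in bot.cut_out('wrist',t)])
im=c['image'].astype(int);m=(im[...,0]>110)&(im[...,1]<90)&(im[...,2]<90)
n,l,s,ce=cv2.connectedComponentsWithStats(m.astype(np.uint8))
for i in range(1,n):
    if s[i,4]>40: 
        v,u=np.nonzero(l==i);(cu,cv_),(a,b),an=cv2.fitEllipse(cv2.convexHull(np.c_[u,v].astype(np.int32)))
        print(s[i],cu,cv_,a,b,at_z(c,cu,cv_,.13))
E
```

```text
[ 0.57533557 -0.00806365  0.24273706] [[1.0, -0.0, -0.0, 0.575], [-0.0, -0.965, -0.262, 0.059], [-0.0, 0.262, -0.965, 0.375], [0.0, 0.0, 0.0, 1.0]]
bearing_mid [(0.68, [234.0, 168.0, 34.0, 42.0]), (0.64, [258.0, 249.0, 34.0, 34.0]), (0.6, [200.0, 18.0, 39.0, 42.0])]
pinion_mid [(0.78, [228.0, 160.0, 48.0, 42.0]), (0.51, [211.0, 132.0, 81.0, 73.0])]
clutch_mid [(0.76, [220.0, 147.0, 58.0, 51.0])]
nylon_gear_mid [(0.78, [210.0, 130.0, 82.0, 77.0])]
[201  20  35  39 563] 218.33868408203125 38.99516296386719 34.880149841308594 38.22312545776367 [0.55115879 0.10918315 0.13      ]
[257  82  15  14 128] 264.0931701660156 88.33368682861328 13.232526779174805 14.523016929626465 [0.58615237 0.07379694 0.13      ]
[ 49  94  26  22 347] 60.60763931274414 104.3666000366211 21.793750762939453 27.235992431640625 [0.42397751 0.06170542 0.13      ]
[ 83 108   6  25  68] 85.31766510009766 121.11787414550781 3.7682390213012695 27.508209228515625 [0.44178419 0.04865876 0.13      ]
[123 125   8  18  62] 126.61101531982422 131.40025329589844 7.269947528839111 22.560155868530273 [0.47430666 0.04045661 0.13
[... 232 characters left out ...]
8164 [0.41367478 0.02037036 0.13      ]
[181 128   8  27  93] 184.5043182373047 138.7357940673828 5.55095100402832 47.16029357910156 [0.52123218 0.03450961 0.13      ]
[164 135   5  22  48] 166.11463928222656 144.8678436279297 3.7331371307373047 23.835338592529297 [0.50574493 0.02949228 0.13      ]
[481 173   6  21  41] 483.2374267578125 185.52493286132812 2.5545809268951416 25.581762313842773 [ 0.77482101 -0.00527195  0.13      ]
[233 174  35  34 487] 250.21368408203125 190.3656463623047 33.05214309692383 34.50606918334961 [ 0.57521581 -0.00954286  0.13      ]
[262 255  28  25 287] 275.699462890625 267.2383728027344 24.895095825195312 28.372112274169922 [ 0.59880402 -0.0834585   0.13      ]
```

View pics/w1.png

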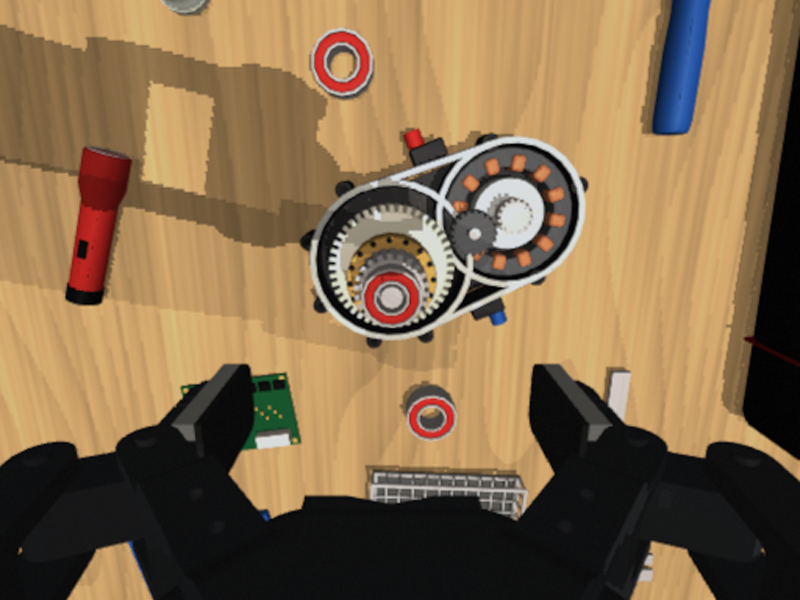

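Emit:
servo_tool([
  [[-0.1, 0, 2.5], 0, -1],
  [[0, 0, 3], 0, -1],
  [[0, 0, 3], 0, -1],
  [[0, 0, 2], 0, -1],
  [[0, 0, 1.2], 0, -1],
  [[0, 0, 0], 0, -1],
  [[0, 0, 0], 0, -1],
])

```text
time: 5.3
tcp_pos: [0.5755, -0.009, 0.1255]
tcp_rot: [-0.0, 0.707, 0.707, -0.0]
ft_force: [-0.1, 0.1, -0.5]
grip_width: 0.0856
```

Emit:
servo_tool([
  [[0, 0, 0], 0, 0.3],
  [[0, 0, 0], 0, 0.5],
  [[0, 0, 0], 0, 1],
  [[0, 0, 0], 0, 1],
  [[0, 0, 0], 0, 1],
  [[0, 0, 0], 0, 1],
  [[0, 0, 0], 0, 1],
  [[0, 0, 0], 0, 1],
  [[0, 0, 0], 0, 1],
  [[0, 0, 0], 0, 1],
])

```text
time: 6.13
tcp_pos: [0.5758, -0.0092, 0.1265]
tcp_rot: [0.001, 0.707, 0.707, 0.001]
ft_force: [-0.6, -0.5, 5.9]
grip_width: 0.0313
```

```bash
python3 - <<'E'
from h import *
c=grab('wrist','w2.png');print(bot.state())
c=grab('side');i=c['image'][130:250,220:360][:,:,::-1];cv2.imwrite('pics/s2.png',cv2.resize(i,None,fx=5,fy=5,interpolation=cv2.INTER_CUBIC))
E
```

```text
{'time': 6.1833, 'joint_positions': array([-2.12721943e-01,  2.06038853e-01,  1.83077312e+00, -2.13554761e-05,
        1.10276939e+00, -2.12711257e-01]), 'joint_vel': array([ 0.00011167, -0.00172355, -0.00055561, -0.00027653,  0.0018796 ,
       -0.00128801]), 'joint_efforts': array([-7.25308643e-02, -3.45079994e+01, -2.65084648e+01, -5.16127911e-04,
       -1.35771115e-01, -2.98446896e-03]), 'tcp_pos': array([ 0.57581549, -0.00917841,  0.12650137]), 'tcp_rot': array([8.50362381e-04, 7.07106802e-01, 7.07106045e-01, 5.36933970e-04]), 'ft_force': array([0.2588352 , 0.21026445, 6.59393663]), 'torque': array([0.04221449, 0.09401125, 0.00409861]), 'grip_width': 0.03127204052698965}
```

View pics/s2.png

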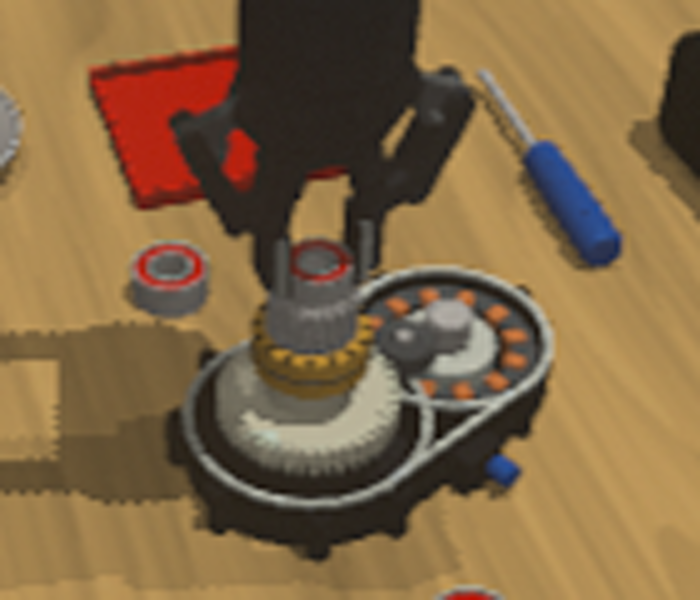

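View pics/w2.png

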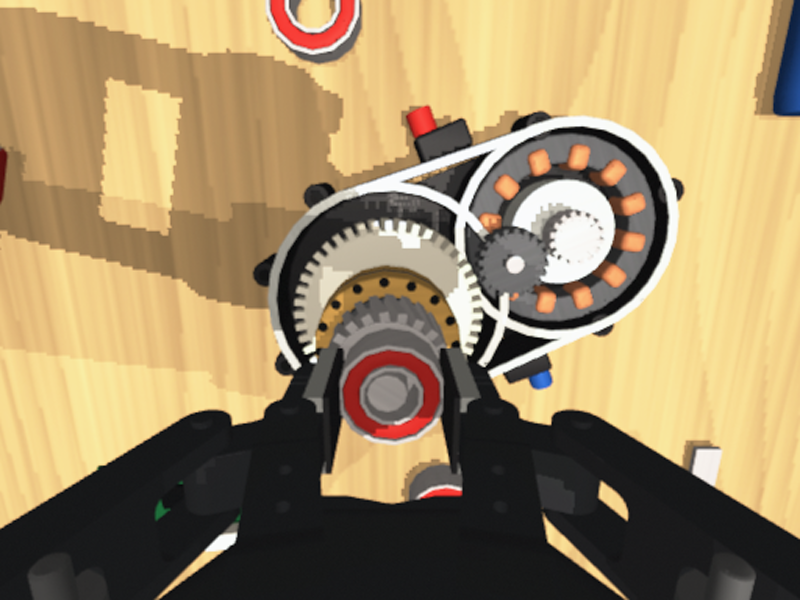

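Emit:
servo_tool([
  [[0, 0, -0.5], 0, 1],
  [[0, 0, -1], 0, 1],
  [[0, 0, -1.5], 0, 1],
  [[0, 0, -2], 0, 1],
  [[0, 0, -2], 0, 1],
  [[0, 0, 0], 0, 1],
  [[0, 0, 0], 0, 1],
])

```text
time: 6.82
tcp_pos: [0.5756, -0.0091, 0.1966]
tcp_rot: [0.001, 0.707, 0.707, 0.001]
ft_force: [-0.6, 0.8, -0.7]
grip_width: 0.0313
```

```bash
python3 - <<'E'
from h import *
c=grab('wrist','w3.png');print(bot.state()['ft_force'])
c=grab('side');i=c['image'][110:230,220:360][:,:,::-1];cv2.imwrite('pics/s3.png',cv2.resize(i,None,fx=5,fy=5,interpolation=cv2.INTER_CUBIC))
E
```

```text
[-1.0604216   0.63535229 -0.39526597]
```

View pics/s3.png

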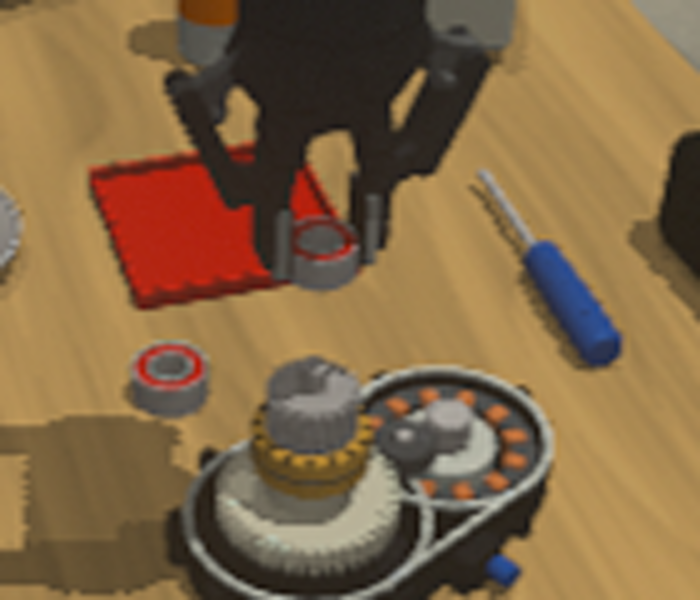

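View pics/w3.png

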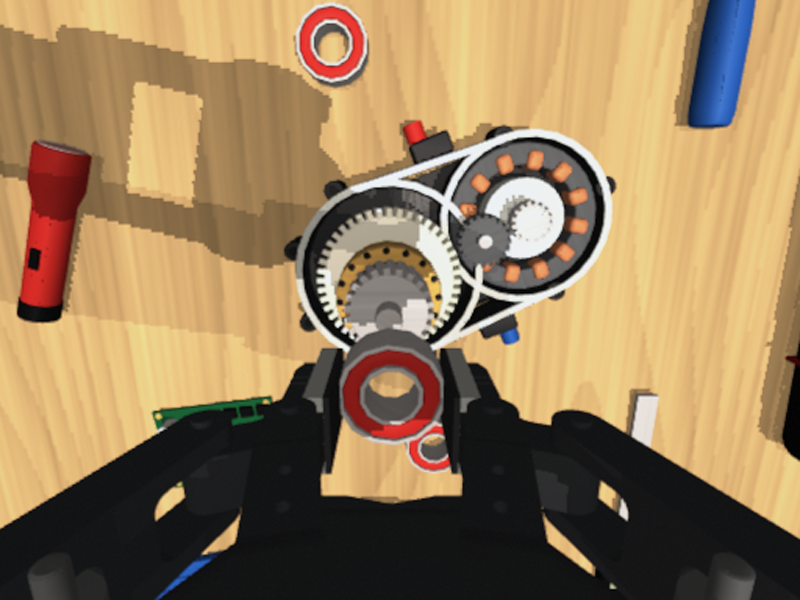

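Emit:
servo_tool([
  [[2, 0.2, 0], 0, 1],
  [[3, 0.4, 0], 0, 1],
  [[3.5, 0.5, 0], 0, 1],
  [[3.5, 0.5, 0], 0, 1],
  [[3.5, 0.5, 0], 0, 1],
  [[3.5, 0.5, 0], 0, 1],
  [[3.5, 0.4, 0], 0, 1],
  [[3.5, 0.4, 0], 0, 1],
  [[2.6, 0.1, 0], 0, 1],
  [[0, 0, 0], 0, 1],
])

```text
time: 7.75
tcp_pos: [0.6085, 0.2812, 0.193]
tcp_rot: [-0.001, 0.705, 0.709, -0.001]
ft_force: [-0.1, -0.5, -1.1]
grip_width: 0.0313
```

```bash
python3 - <<'E'
from h import *
c=grab('wrist','w4.png');print(bot.state()['tcp_pos'])
r=bot.cut_out('wrist','red_tray_floor');print([(d['score'],d['box']) for d in r])
E
```

```text
[0.60865985 0.27897744 0.19302089]
[(0.86, [184.5, 112.5, 136.4, 122.3])]
```

View pics/w4.png

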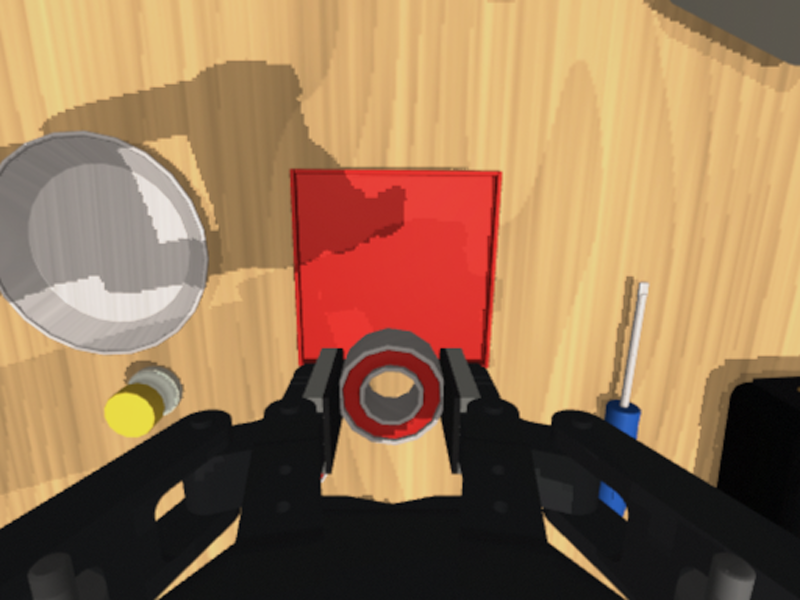

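```bash
python3 - <<'E'
from h import *
c=grab('wrist');k=512/800
for u,v,z in [(290,170,.012),(500,172,.012),(300,365,.003),(490,365,.003),(0,0,0)]: print(at_z(c,u*k,v*k,z))
for n,z in [('red_tray_floor',.012),('dish_floor',.022)]:
  for d in bot.cut_out('wrist',n)[:1]:
    cs,_=cv2.findContours(d['pixels'].astype(np.uint8),0,1);q=max(cs,key=cv2.contourArea)[:,0]
    P=np.array([at_z(c,u,v,z)[:2]*1000 for u,v in q],np.float32);print(n,P.min(0),P.max(0),(P.min(0)+P.max(0))/2,cv2.minEnclosingCircle(P))
    print(cv2.minAreaRect(P))
E
```

```text
[0.54256134 0.34320734 0.012     ]
[0.6804338  0.34220407 0.012     ]
[0.54027522 0.20065523 0.003     ]
[0.68393497 0.20118517 0.003     ]
[0.36430067 0.44542005 0.        ]
red_tray_floor [539.521   208.34808] [681.3283 348.9486] [610.4247  278.64835] ((610.8052978515625, 278.0414123535156), 97.27566528320312)
((610.3815307617188, 278.651611328125), (139.89254760742188, 141.7935028076172), 89.6416244506836)
dish_floor [342.3529  221.26024] [486.28278 370.00912] [414.31784 295.63467] ((411.0032043457031, 295.88165283203125), 75.51688385009766)
((417.9460144042969, 294.0265808105469), (149.32464599609375, 134.8109130859375), 77.51590728759766)
```

Emit:
servo_tool([
  [[-0.3, 0.2, 2], 0, 1],
  [[0, 0, 3.5], 0, 1],
  [[0, 0, 3.5], 0, 1],
  [[0, 0, 3.5], 0, 1],
  [[0, 0, 2.5], 0, 1],
  [[0, 0, 1], 0, 1],
  [[0, 0, 0], 0, 1],
  [[0, 0, 0], 0, 1],
  [[0, 0, 0], 0, 1],
])

```text
time: 8.75
tcp_pos: [0.6139, 0.2741, 0.038]
tcp_rot: [0.001, 0.707, 0.707, 0.002]
ft_force: [0.4, 0.4, -0.2]
grip_width: 0.0312
```

Emit:
servo_tool([
  [[0.2, -0.3, 1], 0, 1],
  [[0, 0, 0.7], 0, 1],
  [[0, 0, 0.3], 0, 1],
  [[0, 0, 0], 0, 1],
  [[0, 0, 0], 0, 1],
])

```text
time: 9.17
tcp_pos: [0.609, 0.2763, 0.0156]
tcp_rot: [-0.0, 0.707, 0.707, 0.0]
ft_force: [-1.2, -0.4, 2.6]
grip_width: 0.0318
```

Emit:
servo_tool([
  [[0, 0, 0], 0, 0.2],
  [[0, 0, 0], 0, 0.1],
  [[0, 0, 0], 0, 0],
  [[0, 0, 0], 0, -0.3],
  [[0, 0, 0], 0, -0.5],
  [[0, 0, 0], 0, -0.5],
  [[0, 0, -1], 0, -0.5],
  [[0, 0, -2], 0, -0.7],
  [[0, 0, -3], 0, -1],
  [[0, 0, -3], 0, -1],
])

```text
time: 10.0
tcp_pos: [0.6083, 0.2758, 0.106]
tcp_rot: [-0.0, 0.707, 0.707, -0.001]
ft_force: [1.0, -0.3, 1.2]
grip_width: 0.0851
```

Emit:
servo_tool([
  [[0, 0, -3.5], 0, -1],
  [[0, 0, -3.5], 0, -1],
  [[0, 0, -2], 0, -1],
  [[0, 0, 0], 0, -1],
  [[0, 0, 0], 0, -1],
])

```text
time: 10.42
tcp_pos: [0.6099, 0.2763, 0.198]
tcp_rot: [0.001, 0.707, 0.707, 0.002]
ft_force: [-0.3, -0.4, -0.1]
grip_width: 0.0856
```

```bash
python3 - <<'E'
from h import *
c=grab('wrist','w5.png');s=bot.state();print(s['tcp_pos'],s['ft_force'])
d=bot.cut_out('wrist','bearing_mid')
for e in d: b=e['box'];print(e['score'],b,at_z(c,b[0]+b[2]/2,b[1]+b[3]/2,.015))
E
```

```text
[0.60883713 0.27595591 0.19558668] [-0.91718131 -0.42098057 -0.28227848]
0.79 [173.0, 268.5, 38.6, 37.4] [0.54095233 0.13314589 0.015     ]
0.62 [234.7, 155.8, 27.1, 33.5] [0.60917719 0.27542828 0.015     ]
```

View pics/w5.png

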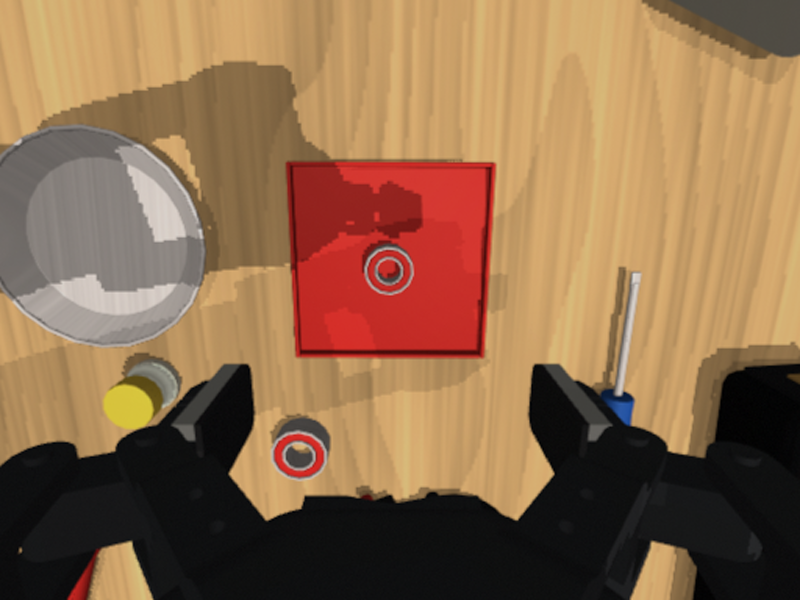

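Emit:
servo_tool([
  [[-2, -0.2, 0], 0, -1],
  [[-3.2, -0.4, 0], 0, -1],
  [[-3.5, -0.5, 0], 0, -1],
  [[-3.5, -0.5, 0], 0, -1],
  [[-3.5, -0.4, 0], 0, -1],
  [[-3.5, -0.4, 0], 0, -1],
  [[-3.5, -0.4, 0], 0, -1],
  [[-3.5, -0.4, 0], 0, -1],
  [[-2.3, -0.2, 0], 0, -1],
  [[0, 0, 0], 0, -1],
])

```text
time: 11.35
tcp_pos: [0.5736, -0.0126, 0.1933]
tcp_rot: [-0.001, 0.709, 0.705, -0.001]
ft_force: [0.9, -0.4, -0.3]
grip_width: 0.0856
```

Emit:
servo_tool([
  [[0, 0, 0], 0, -1],
  [[0, 0, 0], 0, -1],
  [[0, 0, 0], 0, -1],
])

```text
time: 11.6
tcp_pos: [0.5746, -0.0079, 0.1944]
tcp_rot: [-0.001, 0.707, 0.708, -0.0]
ft_force: [-0.7, -0.1, -0.4]
grip_width: 0.0852
```

```bash
python3 - <<'E'
from h import *
c=grab('wrist','w6.png');s=bot.state();print(s['tcp_pos'],s['ft_force'])
for n,z in [('pinion_mid',.128),('clutch_mid',.09),('nylon_gear_mid',.048)]:
  for e in bot.cut_out('wrist',n)[:2]:
    b=e['box'];print(n,e['score'],b,at_z(c,b[0]+b[2]/2,b[1]+b[3]/2,z))
E
```

```text
[ 0.57475029 -0.00783648  0.19460112] [-0.00727238 -0.21809028  0.23090571]
pinion_mid 0.81 [225.9, 169.9, 51.7, 59.7] [ 0.57630939 -0.00341261  0.128     ]
pinion_mid 0.17 [204.4, 135.1, 95.6, 73.9] [0.57656222 0.0165167  0.128     ]
clutch_mid 0.58 [214.9, 155.4, 70.2, 51.3] [0.57496072 0.00084904 0.09      ]
nylon_gear_mid 0.93 [206.2, 133.7, 93.2, 81.0] [ 0.57754757 -0.00261632  0.048     ]
```

View pics/w6.png

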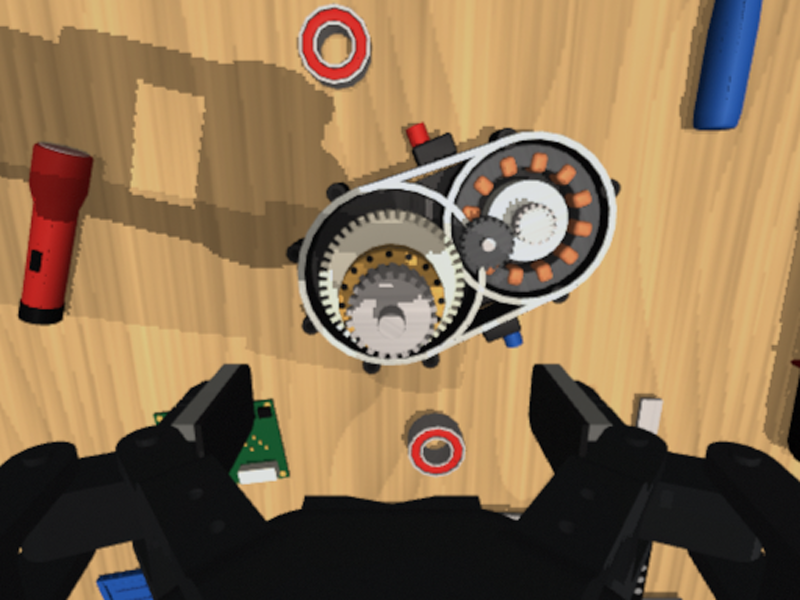

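Emit:
servo_tool([
  [[-0.2, 0.1, 2], 0, -1],
  [[0, 0, 3], 0, -1],
  [[0, 0, 2.5], 0, -1],
  [[0, 0, 1.5], 0, -1],
  [[0, 0, 0], 0, -1],
  [[0, 0, 0], 0, -1],
  [[0, 0, 0], 0, -1],
])

```text
time: 12.38
tcp_pos: [0.577, -0.011, 0.1067]
tcp_rot: [0.001, 0.707, 0.707, 0.001]
ft_force: [-0.4, 0.1, 0.3]
grip_width: 0.0856
```

Emit:
servo_tool([
  [[0.1, -0.1, 0.1], 0, -0.3],
  [[0, 0, 0], 0, 0.2],
  [[0, 0, 0], 0, 0.4],
  [[0, 0, 0], 0, 1],
  [[0, 0, 0], 0, 1],
  [[0, 0, 0], 0, 1],
  [[0, 0, 0], 0, 1],
  [[0, 0, 0], 0, 1],
  [[0, 0, 0], 0, 1],
  [[0, 0, 0], 0, 1],
], squeeze=60)

```text
time: 13.22
tcp_pos: [0.5757, -0.0101, 0.1055]
tcp_rot: [0.001, 0.707, 0.707, 0.0]
ft_force: [-2.2, 0.3, 6.3]
grip_width: 0.042
```

```bash
python3 - <<'E'
from h import *
s=bot.state();print(s['tcp_pos'],s['ft_force'])
c=grab('side');i=c['image'][130:250,220:360][:,:,::-1];cv2.imwrite('pics/s7.png',cv2.resize(i,None,fx=5,fy=5,interpolation=cv2.INTER_CUBIC))
E
```

```text
[ 0.57567937 -0.01012752  0.10554782] [-2.1854519   0.25302706  6.34660606]
```

View pics/s7.png

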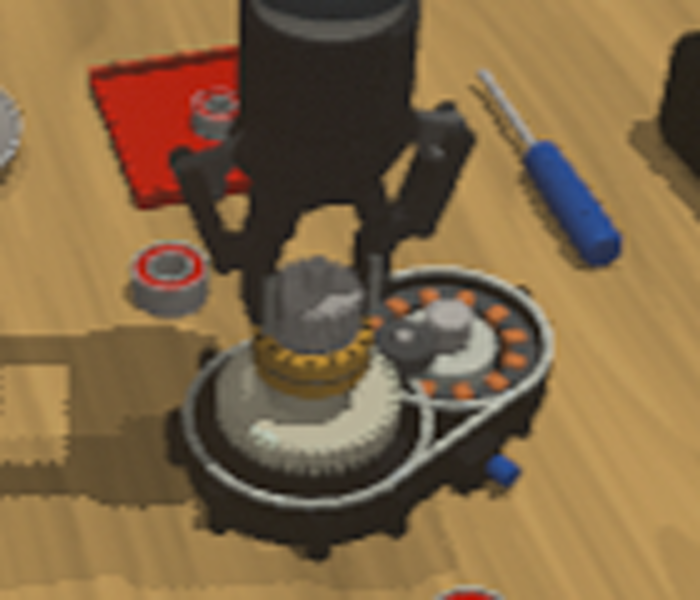

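Emit:
servo_tool([
  [[0, 0, -0.5], 0, 1],
  [[0, 0, -1], 0, 1],
  [[0, 0, -1.5], 0, 1],
  [[0, 0, -2], 0, 1],
  [[0, 0, -2], 0, 1],
  [[0, 0, -1], 0, 1],
  [[0, 0, 0], 0, 1],
  [[0, 0, 0], 0, 1],
])

```text
time: 13.93
tcp_pos: [0.575, -0.01, 0.1844]
tcp_rot: [0.0, 0.707, 0.707, 0.0]
ft_force: [0.3, -0.4, -3.3]
grip_width: 0.0415
```

```bash
python3 - <<'E'
from h import *
s=bot.state();print(s['tcp_pos'],s['ft_force'])
c=grab('wrist','w8.png')
c=grab('side');i=c['image'][110:230,220:360][:,:,::-1];cv2.imwrite('pics/s8.png',cv2.resize(i,None,fx=5,fy=5,interpolation=cv2.INTER_CUBIC))
E
```

```text
[ 0.57498991 -0.00999735  0.18438159] [ 0.2827317  -0.40552651 -3.25990647]
```

View pics/s8.png

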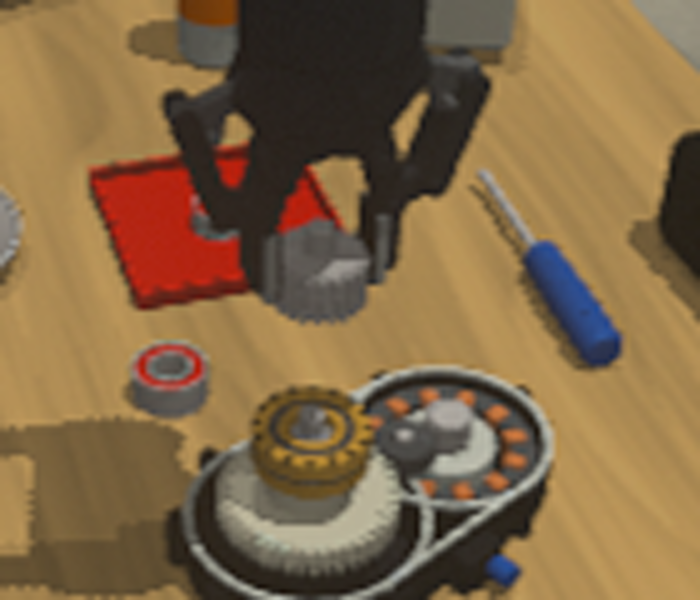

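View pics/w8.png

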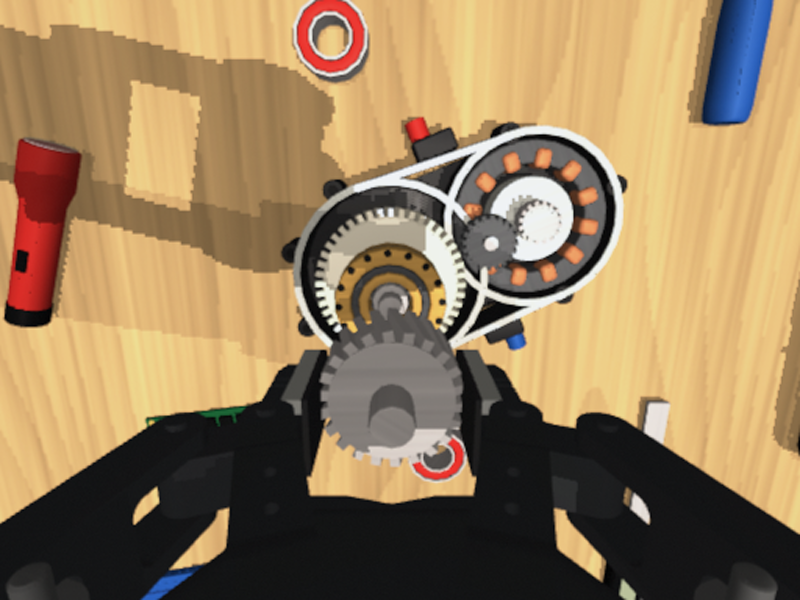

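Emit:
servo_tool([
  [[2, -1.1, 0], 0, 1],
  [[3, -1.6, 0], 0, 1],
  [[3, -1.6, 0], 0, 1],
  [[3, -1.6, 0], 0, 1],
  [[3, -1.6, 0], 0, 1],
  [[3, -1.6, 0], 0, 1],
  [[3, -1.6, 0], 0, 1],
  [[3, -1.6, 0], 0, 1],
  [[3, -1.6, 0], 0, 1],
  [[2.3, -1.3, 0], 0, 1],
])

```text
time: 14.87
tcp_pos: [0.4207, 0.2745, 0.1827]
tcp_rot: [-0.001, 0.707, 0.707, -0.001]
ft_force: [1.1, 0.5, -1.6]
grip_width: 0.0418
```

Emit:
servo_tool([
  [[1.5, -0.8, 0], 0, 1],
  [[0.5, -0.3, 0], 0, 1],
  [[0, 0, 0], 0, 1],
  [[0, 0, 0], 0, 1],
  [[0, 0, 0], 0, 1],
])

```text
time: 15.28
tcp_pos: [0.4124, 0.2921, 0.1838]
tcp_rot: [-0.0, 0.708, 0.707, -0.0]
ft_force: [0.7, -0.8, -2.0]
grip_width: 0.0419
```

```bash
python3 - <<'E'
from h import *
s=bot.state();print(s['tcp_pos'],s['tcp_rot'],s['ft_force'])
c=grab('wrist','w9.png');
for e in bot.cut_out('wrist','dish_floor')[:1]:
    cs,_=cv2.findContours(e['pixels'].astype(np.uint8),0,1);q=max(cs,key=cv2.contourArea)[:,0]
    P=np.array([at_z(c,u,v,.022)[:2]*1000 for u,v in q],np.float32);print(P.min(0),P.max(0),cv2.minEnclosingCircle(P))
E
```

```text
[0.41236162 0.29211972 0.18382586] [-7.31733529e-06  7.07519679e-01  7.06693499e-01 -4.49962403e-04] [ 0.6812329  -0.80372069 -1.98426844]
[337.55792 239.38676] [486.372   369.92465] ((411.93408203125, 295.6752624511719), 74.86056518554688)
```

View pics/w9.png

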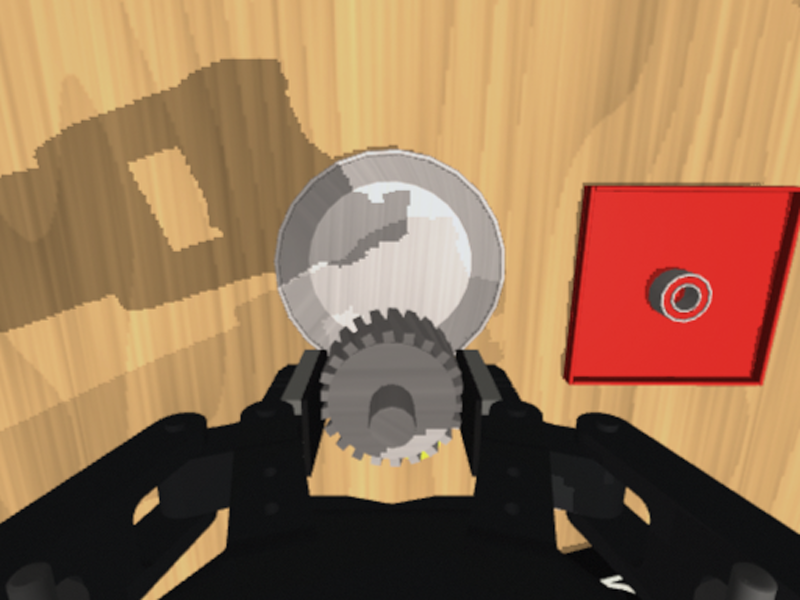

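```bash
python3 - <<'E'
from h import *
a=grab('scene');b=grab('side')
k=512/800
def tri(p,q):
    o1,d1=ray(a,p[0]*k,p[1]*k);o2,d2=ray(b,q[0]*k,q[1]*k)
    t=np.linalg.lstsq(np.c_[d1,-d2],o2-o1,rcond=None)[0];return (o1+d1*t[0]+o2+d2*t[1])/2
print(tri((534,340),(329,270)))
E
```

```text
[0.42893194 0.18330853 0.03889992]
```

Emit:
servo_tool([
  [[0.3, 0, 2], 0, 1],
  [[0, 0, 3], 0, 1],
  [[0, 0, 3], 0, 1],
  [[0, 0, 2.5], 0, 1],
  [[0, 0, 1], 0, 1],
  [[0, 0, 0], 0, 1],
  [[0, 0, 0], 0, 1],
])

```text
time: 16.07
tcp_pos: [0.4126, 0.296, 0.0699]
tcp_rot: [0.0, 0.707, 0.707, 0.0]
ft_force: [0.5, -0.0, -1.0]
grip_width: 0.0418
```

Emit:
servo_tool([
  [[0, 0, 2], 0, 1],
  [[0, 0, 1.5], 0, 1],
  [[0, 0, 0.7], 0, 1],
  [[0, 0, 0.3], 0, 1],
  [[0, 0, 0], 0, 1],
  [[0, 0, 0], 0, 1],
])

```text
time: 16.57
tcp_pos: [0.4131, 0.2965, 0.0256]
tcp_rot: [0.0, 0.707, 0.707, 0.001]
ft_force: [0.4, -1.2, -1.8]
grip_width: 0.0416
```

Emit:
servo_tool([
  [[-0.1, 0, 0.2], 0, 1],
  [[0, 0, 0.1], 0, 1],
  [[0, 0, 0.1], 0, 1],
  [[0, 0, 0], 0, 1],
])

```text
time: 16.9
tcp_pos: [0.4126, 0.2952, 0.0215]
tcp_rot: [0.0, 0.707, 0.707, 0.0]
ft_force: [-3.5, -1.8, 6.6]
grip_width: 0.0415
```

Contact is at about 6 N, so I'll release.

Emit:
servo_tool([
  [[0, 0, 0], 0, 0.1],
  [[0, 0, 0], 0, 0],
  [[0, 0, 0], 0, -0.15],
  [[0, 0, 0], 0, -0.3],
  [[0, 0, 0], 0, -0.3],
  [[0, 0, 0], 0, -0.3],
  [[0, 0, -1], 0, -0.3],
  [[0, 0, -2], 0, -0.3],
  [[0, 0, -3], 0, -0.5],
  [[0, 0, -3], 0, -1],
])

```text
time: 17.73
tcp_pos: [0.4113, 0.2947, 0.1112]
tcp_rot: [-0.0, 0.707, 0.707, -0.001]
ft_force: [0.3, 0.8, 0.7]
grip_width: 0.0741
```

Emit:
servo_tool([
  [[0, 0, -3.5], 0, -1],
  [[0, 0, -3], 0, -1],
  [[0, 0, -1], 0, -1],
  [[0, 0, 0], 0, -1],
  [[0, 0, 0], 0, -1],
])

```text
time: 18.15
tcp_pos: [0.4118, 0.2949, 0.1852]
tcp_rot: [0.0, 0.707, 0.707, 0.0]
ft_force: [-0.2, -0.6, -0.7]
grip_width: 0.0853
```

```bash
python3 - <<'E'
from h import *
s=bot.state();print(s['tcp_pos'],s['tcp_rot'],s['ft_force'])
c=grab('wrist','w10.png');
for e in bot.cut_out('wrist','dish_floor')[:1]:
    cs,_=cv2.findContours(e['pixels'].astype(np.uint8),0,1);q=max(cs,key=cv2.contourArea)[:,0]
    P=np.array([at_z(c,u,v,.022)[:2]*1000 for u,v in q],np.float32);print(P.min(0),P.max(0),cv2.minEnclosingCircle(P))
for e in bot.cut_out('wrist','pinion_mid')[:1]: b=e['box'];print(e['score'],b,at_z(c,b[0]+b[2]/2,b[1]+b[3]/2,.025))
E
```

```text
[0.41182356 0.29493111 0.18524595] [4.95646438e-05 7.07114113e-01 7.07099432e-01 1.48194924e-04] [-0.20434576 -0.63574008 -0.6760866 ]
[337.49194 221.9425 ] [487.0342  370.17035] ((412.4841003417969, 295.333984375), 75.33745574951172)
0.79 [230.9, 153.5, 41.6, 45.6] [0.41403763 0.29490573 0.025     ]
```

View pics/w10.png

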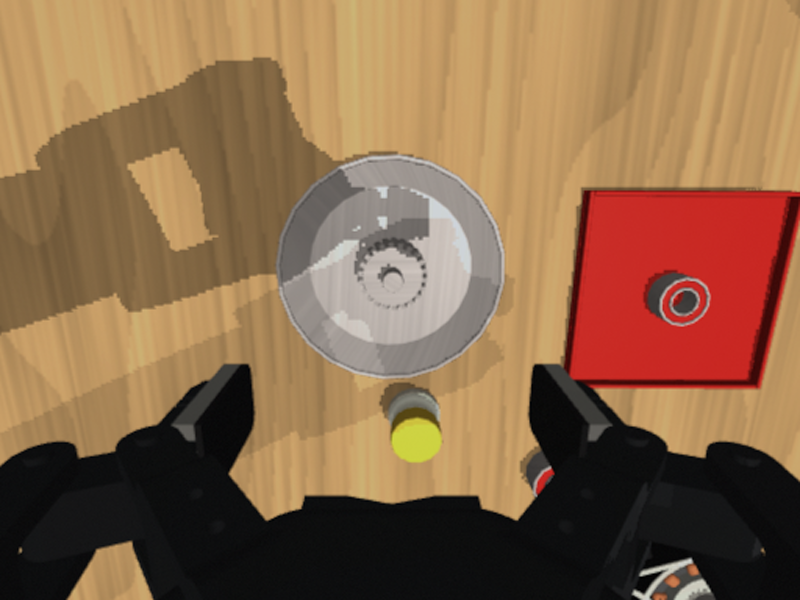

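Emit:
servo_tool([
  [[-2, 1.1, 0], 0, -1],
  [[-3, 1.6, 0], 0, -1],
  [[-3, 1.6, 0], 0, -1],
  [[-3, 1.6, 0], 0, -1],
  [[-3, 1.6, 0], 0, -1],
  [[-3, 1.6, 0], 0, -1],
  [[-3, 1.6, 0], 0, -1],
  [[-3, 1.6, 0], 0, -1],
  [[-3, 1.6, 0], 0, -1],
  [[-2.3, 1.3, 0], 0, -1],
])

```text
time: 19.13
tcp_pos: [0.5639, 0.0098, 0.1832]
tcp_rot: [-0.001, 0.708, 0.707, -0.001]
ft_force: [0.5, 1.3, -0.7]
grip_width: 0.0853
```

Emit:
servo_tool([
  [[-1.5, 0.8, 0], 0, -1],
  [[-0.6, 0.3, 0], 0, -1],
  [[0, 0, 0], 0, -1],
  [[0, 0, 0], 0, -1],
  [[0, 0, 0], 0, -1],
])

```text
time: 19.55
tcp_pos: [0.5743, -0.0077, 0.1848]
tcp_rot: [-0.001, 0.707, 0.708, -0.0]
ft_force: [-0.0, -0.4, 0.4]
grip_width: 0.0853
```

```bash
python3 - <<'E'
from h import *
c=grab('wrist','w11.png');s=bot.state();print(s['tcp_pos'],s['ft_force'])
for e in bot.cut_out('wrist','clutch_mid')[:2]:
    b=e['box'];print(e['score'],b,at_z(c,b[0]+b[2]/2,b[1]+b[3]/2,.09))
i=c['image'][110:280,170:330][:,:,::-1];cv2.imwrite('pics/w11c.png',cv2.resize(i,None,fx=3.5,fy=3.5,interpolation=cv2.INTER_CUBIC))
E
```

```text
[ 0.57432221 -0.00761998  0.18498286] [-0.01518326  1.10700974 -1.4090289 ]
0.91 [215.5, 157.5, 71.8, 74.6] [ 0.57579089 -0.00787703  0.09      ]
```

View pics/w11c.png

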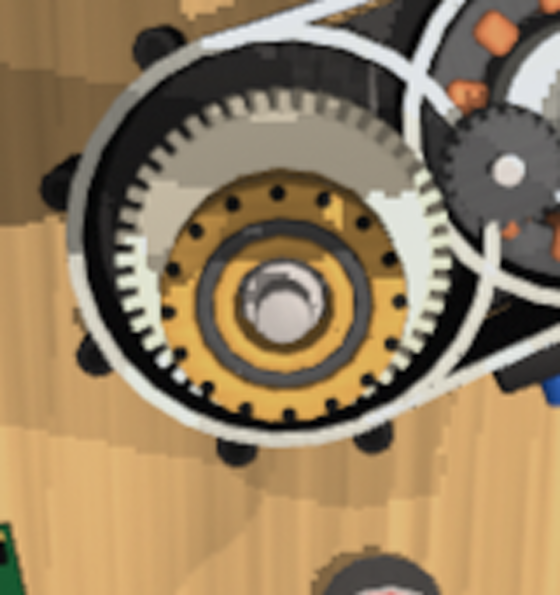

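Emit:
servo_tool([
  [[-0.15, 0.15, 2], 0, -1],
  [[0, 0, 3], 0, -1],
  [[0, 0, 3], 0, -1],
  [[0, 0, 1.5], 0, -1],
  [[0, 0, 1], 0, -1],
  [[0, 0, 0], 0, -1],
  [[0, 0, 0], 0, -1],
  [[0, 0, 0], 0, -1],
])

```text
time: 20.32
tcp_pos: [0.5777, -0.0105, 0.082]
tcp_rot: [0.001, 0.707, 0.707, 0.001]
ft_force: [-0.3, -0.1, -0.3]
grip_width: 0.0852
```

Emit:
servo_tool([
  [[0, -0.1, 0.2], 0, -0.6],
  [[0, 0, 0], 0, -0.3],
  [[0, 0, 0], 0, 0],
  [[0, 0, 0], 0, 1],
  [[0, 0, 0], 0, 1],
  [[0, 0, 0], 0, 1],
  [[0, 0, 0], 0, 1],
  [[0, 0, 0], 0, 1],
  [[0, 0, 0], 0, 1],
], squeeze=60)

```text
time: 21.07
tcp_pos: [0.5763, -0.0107, 0.08]
tcp_rot: [0.001, 0.707, 0.707, 0.0]
ft_force: [-1.8, 0.8, 5.5]
grip_width: 0.0567
```

Emit:
servo_tool([
  [[0, 0, -0.5], 0, 1],
  [[0, 0, -1], 0, 1],
  [[0, 0, -1.5], 0, 1],
  [[0, 0, 0], 0, 1],
  [[0, 0, 0], 0, 1],
])

```text
time: 21.48
tcp_pos: [0.5762, -0.0107, 0.1095]
tcp_rot: [0.001, 0.707, 0.707, 0.001]
ft_force: [0.8, 0.4, -3.5]
grip_width: 0.0565
```

```bash
python3 - <<'E'
from h import *
s=bot.state();print(s['tcp_pos'],s['ft_force'],s['torque'])
c=grab('wrist','w12.png')
c=grab('side');i=c['image'][110:250,220:360][:,:,::-1];cv2.imwrite('pics/s12.png',cv2.resize(i,None,fx=4,fy=4,interpolation=cv2.INTER_CUBIC))
E
```

```text
[ 0.57623784 -0.01067213  0.10946008] [ 0.77398784  0.35476968 -3.48498636] [ 0.03614082 -0.03766522  0.00763523]
```

View pics/s12.png

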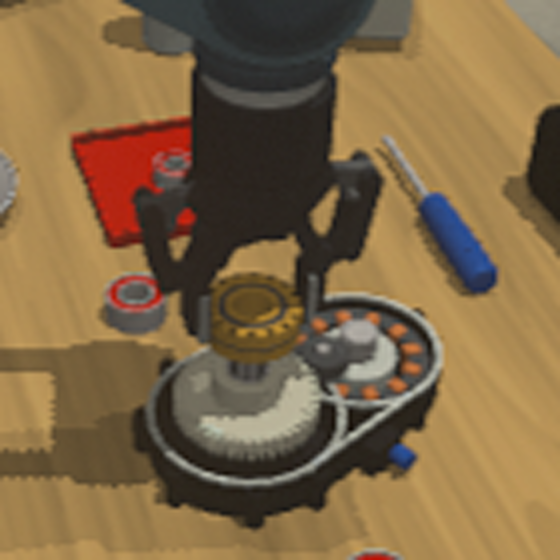

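View pics/w12.png

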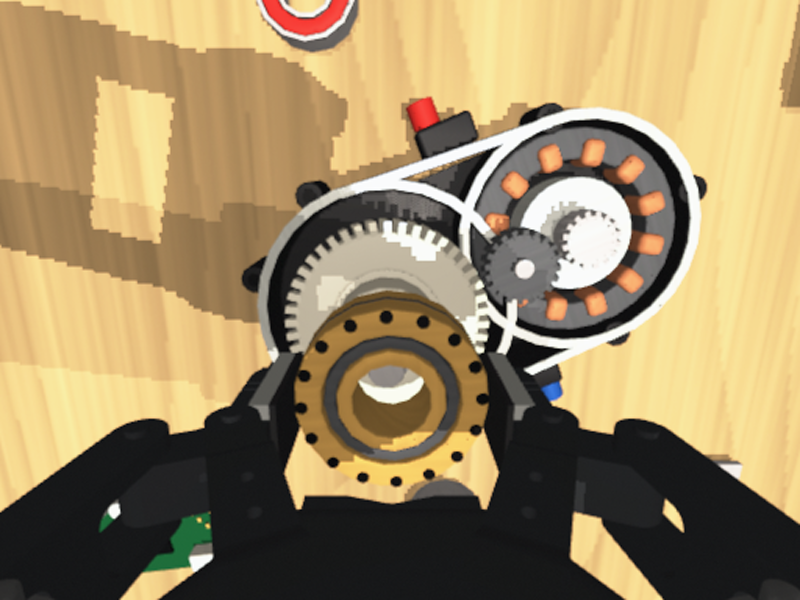

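Emit:
servo_tool([
  [[0, 0, -2], 0, 1],
  [[0, 0, -3], 0, 1],
  [[-2, 0.4, -2], 0, 1],
  [[-3, 0.5, 0], 0, 1],
  [[-3.5, 0.6, 0], 0, 1],
  [[-3.5, 0.6, 0], 0, 1],
  [[-3.5, 0.6, 0], 0, 1],
  [[-3.5, 0.6, 0], 0, 1],
  [[-3.5, 0.6, 0], 0, 1],
  [[-2.5, 0.5, 0], 0, 1],
])

```text
time: 22.42
tcp_pos: [0.6189, -0.2633, 0.1768]
tcp_rot: [-0.001, 0.708, 0.706, -0.0]
ft_force: [0.6, -0.2, -1.0]
grip_width: 0.0563
```

Emit:
servo_tool([
  [[-1.5, 0.3, 0], 0, 1],
  [[-1, 0.1, 0], 0, 1],
  [[0, 0, 0], 0, 1],
  [[0, 0, 0], 0, 1],
  [[0, 0, 0], 0, 1],
])

```text
time: 22.83
tcp_pos: [0.6234, -0.2838, 0.1779]
tcp_rot: [-0.001, 0.707, 0.708, 0.0]
ft_force: [0.3, -0.3, -2.2]
grip_width: 0.0565
```

```bash
python3 - <<'E'
from h import *
c=grab('wrist','w13.png');s=bot.state();print(s['tcp_pos'],s['ft_force'])
for e in bot.cut_out('wrist','basket_floor')[:1]:
    cs,_=cv2.findContours(e['pixels'].astype(np.uint8),0,1);q=max(cs,key=cv2.contourArea)[:,0]
    P=np.array([at_z(c,u,v,.022)[:2]*1000 for u,v in q],np.float32);print(P.min(0),P.max(0),cv2.minAreaRect(P))
E
```

```text
[ 0.62348196 -0.28376081  0.17807845] [-0.74392284  0.46741574 -3.05618291]
[ 551.1549  -335.06918] [ 696.7723  -211.37434] ((624.0224609375, -275.5716857910156), (124.78943634033203, 141.552734375), 87.59873962402344)
```

View pics/w13.png

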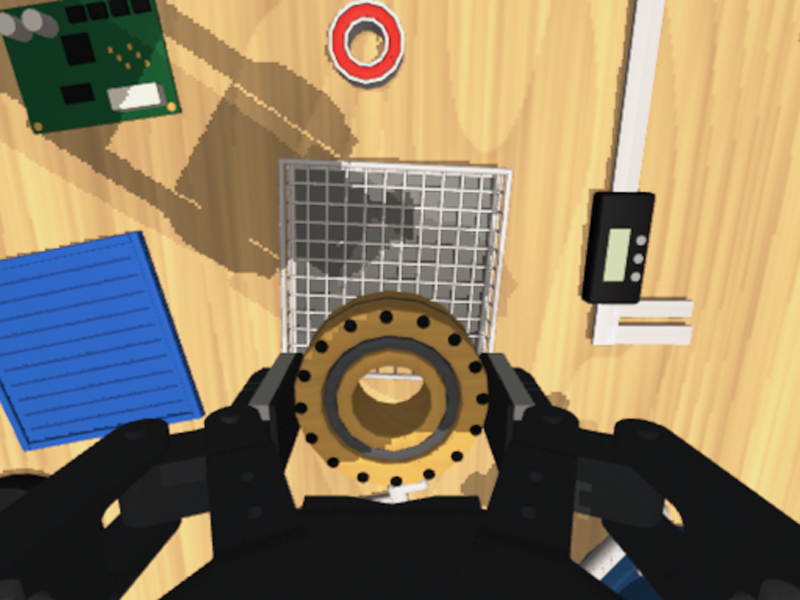

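```bash
python3 - <<'E'
from h import *
a=grab('scene','sc14.png');b=grab('side','si14.png');c=grab('wrist')
k=512/800
def tri(p,q):
    o1,d1=ray(a,p[0]*k,p[1]*k);o2,d2=ray(b,q[0]*k,q[1]*k)
    t=np.linalg.lstsq(np.c_[d1,-d2],o2-o1,rcond=None)[0];return (o1+d1*t[0]+o2+d2*t[1])/2
print(tri((38,280),(727,505)),tri((60,348),(727,505)))
for v,z in [(375,.006),(375,.022)]: print(at_z(c,390*k,v*k,z))
E
```

```text
[ 0.72204928 -0.43290957  0.17061172] [ 0.76704603 -0.40001422  0.09433074]
[ 0.62368733 -0.36043711  0.006     ]
[ 0.62372206 -0.35293645  0.022     ]
```

View pics/sc14.png

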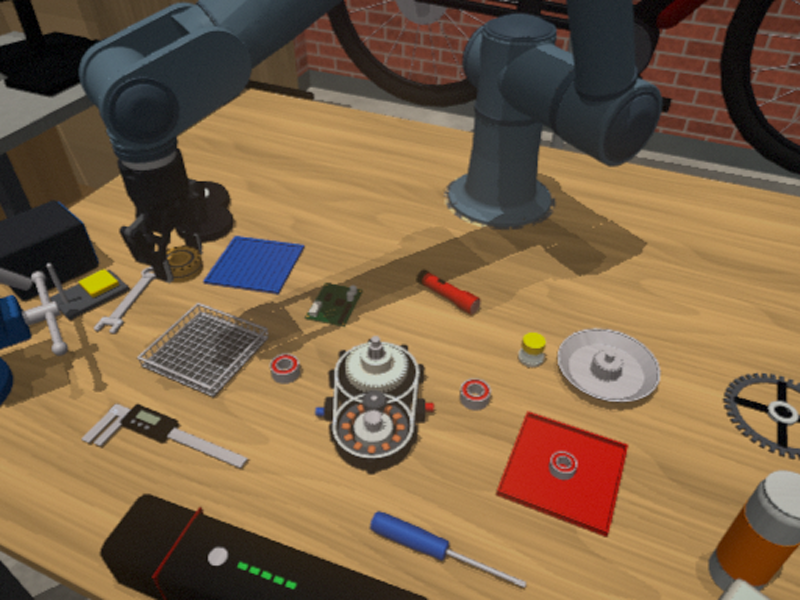

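View pics/si14.png

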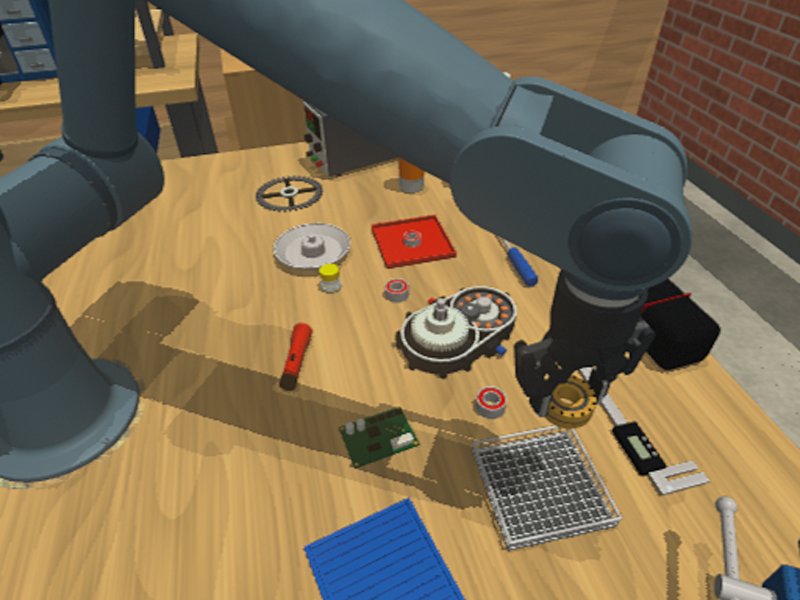

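Emit:
servo_tool([
  [[0, 0, 2], 0, 1],
  [[0, 0, 3], 0, 1],
  [[0, 0, 3.5], 0, 1],
  [[0, 0, 3], 0, 1],
  [[0, 0, 2], 0, 1],
  [[0, 0, 0.7], 0, 1],
  [[0, 0, 0], 0, 1],
  [[0, 0, 0], 0, 1],
])

```text
time: 23.75
tcp_pos: [0.6242, -0.2857, 0.0374]
tcp_rot: [0.001, 0.707, 0.707, 0.0]
ft_force: [-0.2, -0.2, -1.8]
grip_width: 0.0562
```

Emit:
servo_tool([
  [[0.1, 0, 1], 0, 1],
  [[0, 0, 0.6], 0, 1],
  [[0, 0, 0.2], 0, 1],
  [[0, 0, 0], 0, 1],
  [[0, 0, 0], 0, 1],
])

```text
time: 24.17
tcp_pos: [0.6237, -0.2846, 0.0186]
tcp_rot: [0.0, 0.707, 0.707, 0.0]
ft_force: [0.0, -0.3, -1.9]
grip_width: 0.0568
```

Emit:
servo_tool([
  [[0, 0, 0.1], 0, 1],
  [[0, 0, 0.1], 0, 1],
  [[0, 0, 0], 0, 1],
])

```text
time: 24.42
tcp_pos: [0.6239, -0.2848, 0.018]
tcp_rot: [0.0, 0.707, 0.707, -0.0]
ft_force: [-3.7, 2.2, 6.3]
grip_width: 0.0564
```

Emit:
servo_tool([
  [[0, 0, 0], 0, -0.3],
  [[0, 0, 0], 0, -0.4],
  [[0, 0, 0], 0, -0.5],
  [[0, 0, 0], 0, -0.6],
  [[0, 0, 0], 0, -0.6],
  [[0, 0, 0], 0, -0.6],
  [[0, 0, -1], 0, -0.6],
  [[0, 0, -2], 0, -0.6],
  [[0, 0, -3], 0, -0.6],
  [[0, 0, -3], 0, -1],
])

```text
time: 25.25
tcp_pos: [0.6229, -0.2841, 0.1069]
tcp_rot: [-0.001, 0.707, 0.707, -0.0]
ft_force: [0.4, -0.0, -0.7]
grip_width: 0.0783
```

Emit:
servo_tool([
  [[0, 0, -3.5], 0, -1],
  [[0, 0, -3], 0, -1],
  [[0, 0, -1], 0, -1],
  [[0, 0, 0], 0, -1],
  [[0, 0, 0], 0, -1],
])

```text
time: 25.67
tcp_pos: [0.6234, -0.2844, 0.1812]
tcp_rot: [0.0, 0.707, 0.707, 0.0]
ft_force: [0.8, -0.1, -1.4]
grip_width: 0.0856
```

```bash
python3 - <<'E'
from h import *
c=grab('wrist','w15.png');s=bot.state();print(s['tcp_pos'],s['ft_force'])
for e in bot.cut_out('wrist','basket_floor')[:1]:
    cs,_=cv2.findContours(e['pixels'].astype(np.uint8),0,1);q=max(cs,key=cv2.contourArea)[:,0]
    P=np.array([at_z(c,u,v,.022)[:2]*1000 for u,v in q],np.float32);print(P.min(0),P.max(0),cv2.minAreaRect(P))
for e in bot.cut_out('wrist','clutch_mid')[:1]: b=e['box'];print(e['score'],b,at_z(c,b[0]+b[2]/2,b[1]+b[3]/2,.025))
E
```

```text
[ 0.62263506 -0.28393727  0.17942808] [-0.35267493  0.43788855 -0.57166969]
[ 402.34674 -195.91344] [ 500.43918  -126.590034] ((451.1399841308594, -158.8003692626953), (91.7911605834961, 66.25260925292969), 8.02159309387207)
0.93 [220.2, 146.2, 61.2, 57.4] [ 0.62464163 -0.28211374  0.025     ]
```

View pics/w15.png

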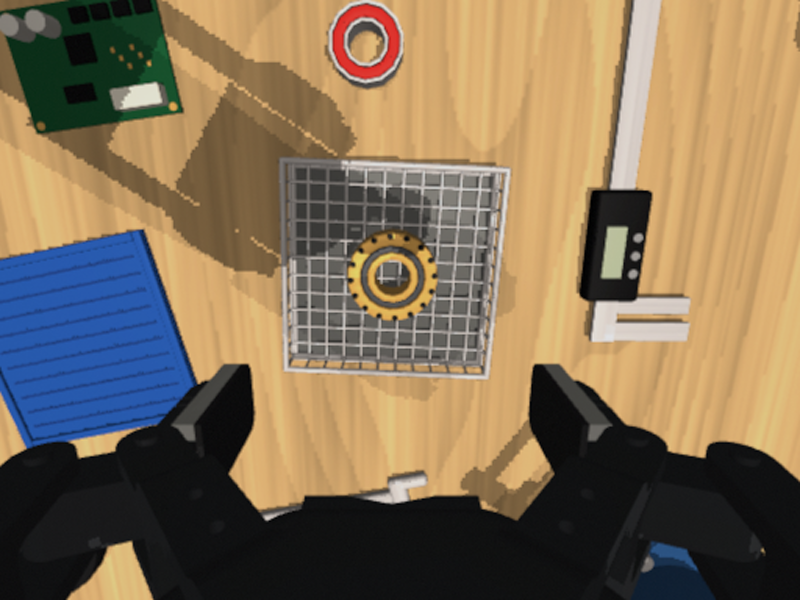

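Emit:
servo_tool([
  [[2, -0.4, 0], 0, -1],
  [[3, -0.5, 0], 0, -1],
  [[3.5, -0.6, 0], 0, -1],
  [[3.5, -0.6, 0], 0, -1],
  [[3.5, -0.6, 0], 0, -1],
  [[3.5, -0.6, 0], 0, -1],
  [[3.5, -0.6, 0], 0, -1],
  [[2.5, -0.4, 0], 0, -1],
  [[1.5, -0.3, 0], 0, -1],
  [[0.9, -0.1, 0], 0, -1],
])

```text
time: 26.65
tcp_pos: [0.5753, -0.0087, 0.1797]
tcp_rot: [-0.001, 0.706, 0.708, -0.001]
ft_force: [-0.2, 0.3, -0.3]
grip_width: 0.0854
```

Emit:
servo_tool([
  [[0, 0, 0], 0, -1],
  [[0, 0, 0], 0, -1],
  [[0, 0, 0], 0, -1],
])

```text
time: 26.9
tcp_pos: [0.5768, -0.0117, 0.1811]
tcp_rot: [0.0, 0.708, 0.707, -0.0]
ft_force: [-0.6, -0.0, 0.5]
grip_width: 0.0856
```

```bash
python3 - <<'E'
from h import *
c=grab('wrist');s=bot.state();print(s['tcp_pos'],s['ft_force'])
for e in bot.cut_out('wrist','nylon_gear_mid')[:2]:
    b=e['box'];print(e['score'],b,at_z(c,b[0]+b[2]/2,b[1]+b[3]/2,.048))
i=c['image'][110:280,170:330][:,:,::-1];cv2.imwrite('pics/w16c.png',cv2.resize(i,None,fx=3.5,fy=3.5,interpolation=cv2.INTER_CUBIC))
p=proj(c,[.5757,-.0095,.068]);print(p,(p-[170,110])*3.5)
E
```

```text
[ 0.57681368 -0.01182824  0.18116845] [-0.29165271  0.55342721 -0.60637703]
0.75 [200.4, 129.1, 95.9, 96.3] [ 0.575762   -0.00653354  0.048     ]
0.38 [177.4, 72.4, 224.5, 168.4] [0.61319265 0.01260067 0.048     ]
[248.12864678 185.87997813] [273.45026373 265.57992344]
```

View pics/w16c.png

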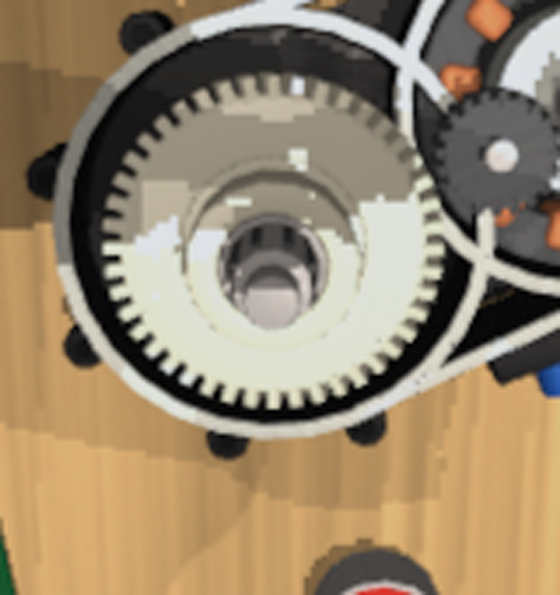

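Emit:
servo_tool([
  [[0.2, -0.1, 2], 0, -1],
  [[0, 0, 3], 0, -1],
  [[0, 0, 3], 0, -1],
  [[0, 0, 2], 0, -1],
  [[0, 0, 1.3], 0, -1],
  [[0, 0, 0.3], 0, -1],
  [[0, 0, 0], 0, -1],
  [[0, 0, 0], 0, -1],
])

```text
time: 27.67
tcp_pos: [0.5766, -0.009, 0.0666]
tcp_rot: [0.001, 0.707, 0.707, 0.001]
ft_force: [1.0, 0.7, -0.7]
grip_width: 0.085
```

Emit:
servo_tool([
  [[0, 0, 0.3], 0, -0.4],
  [[0, 0, 0], 0, 0],
  [[0, 0, 0], 0, 0.2],
  [[0, 0, 0], 0, 1],
  [[0, 0, 0], 0, 1],
  [[0, 0, 0], 0, 1],
  [[0, 0, 0], 0, 1],
  [[0, 0, 0], 0, 1],
  [[0, 0, 0], 0, 1],
  [[0, 0, 0], 0, 1],
], squeeze=60)

```text
time: 28.5
tcp_pos: [0.5763, -0.0086, 0.0637]
tcp_rot: [0.001, 0.707, 0.707, 0.0]
ft_force: [-1.0, 0.6, 6.3]
grip_width: 0.0418
```

Emit:
servo_tool([
  [[0, 0, -0.5], 0, 1],
  [[0, 0, -1], 0, 1],
  [[0, 0, -1.5], 0, 1],
  [[0, 0, 0], 0, 1],
  [[0, 0, 0], 0, 1],
])

```text
time: 28.92
tcp_pos: [0.576, -0.0086, 0.0932]
tcp_rot: [0.001, 0.707, 0.707, 0.001]
ft_force: [0.3, -0.3, -1.1]
grip_width: 0.0417
```

```bash
python3 - <<'E'
from h import *
s=bot.state();print(s['tcp_pos'],s['ft_force'],s['torque'])
c=grab('wrist','w17.png')
c=grab('side');i=c['image'][110:250,220:360][:,:,::-1];cv2.imwrite('pics/s17.png',cv2.resize(i,None,fx=4,fy=4,interpolation=cv2.INTER_CUBIC))
E
```

```text
[ 0.57601022 -0.00855301  0.09317451] [ 0.33684099 -0.29072015 -1.11393281] [ 0.06263416 -0.00683687 -0.07402342]
```

View pics/s17.png

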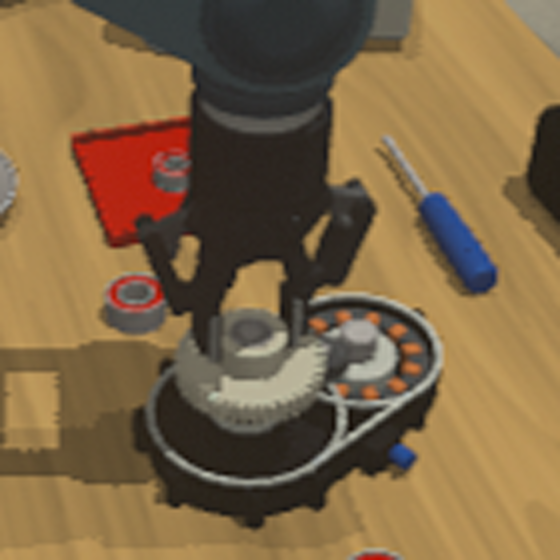

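View pics/w17.png

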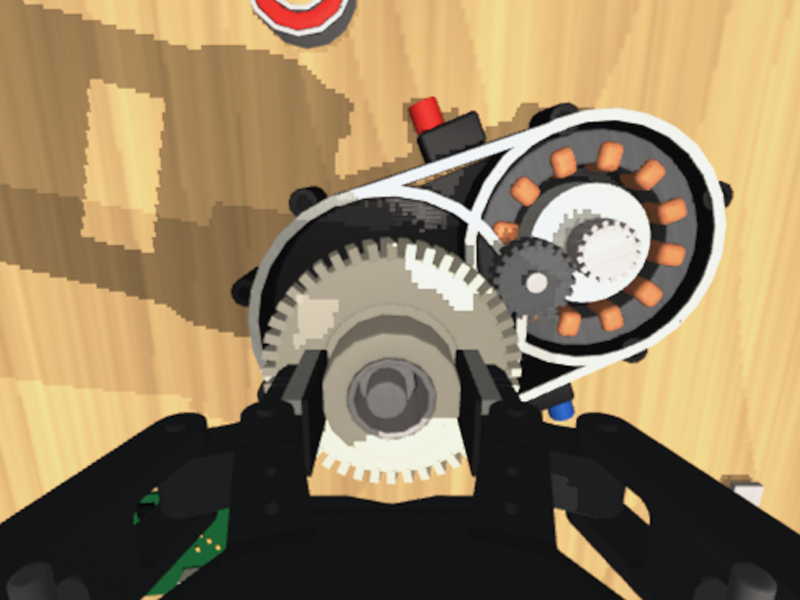

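Emit:
servo_tool([
  [[0, 0, -1.5], 0, 1],
  [[0, 0, -3], 0, 1],
  [[0, 0, -3], 0, 1],
  [[0, 0, -2], 0, 1],
  [[-2, -1, 0], 0, 1],
  [[-3, -1.5, 0], 0, 1],
  [[-3, -1.6, 0], 0, 1],
  [[-3, -1.6, 0], 0, 1],
  [[-3, -1.6, 0], 0, 1],
  [[-3, -1.6, 0], 0, 1],
])

```text
time: 29.85
tcp_pos: [0.4853, -0.1795, 0.1865]
tcp_rot: [-0.0, 0.707, 0.707, -0.0]
ft_force: [1.2, -0.9, -2.0]
grip_width: 0.0416
```

Emit:
servo_tool([
  [[-3, -1.6, 0], 0, 1],
  [[-3, -1.6, 0], 0, 1],
  [[-3, -1.6, 0], 0, 1],
  [[-3, -1.6, 0], 0, 1],
  [[-2.5, -1.2, 0], 0, 1],
  [[-1, -0.5, 0], 0, 1],
  [[0, 0, 0], 0, 1],
  [[0, 0, 0], 0, 1],
  [[0, 0, 0], 0, 1],
])

```text
time: 30.6
tcp_pos: [0.4059, -0.3323, 0.1868]
tcp_rot: [-0.001, 0.707, 0.707, 0.0]
ft_force: [0.8, 0.5, -1.4]
grip_width: 0.0416
```

```bash
python3 - <<'E'
from fit import *
c=grab('wrist','w18.png');C['wrist']=c;s=bot.state();print(s['tcp_pos'],s['ft_force'])
for e in bot.cut_out('wrist','blue_mat_top')[:1]:
    cs,_=cv2.findContours(e['pixels'].astype(np.uint8),0,1);q=max(cs,key=cv2.contourArea)[:,0]
    P=np.array([at_z(c,u,v,.007)[:2]*1000 for u,v in q],np.float32);print(P.min(0),P.max(0),cv2.minAreaRect(P))
grab('scene','sc18.png');C['side']=grab('side')
E
```

```text
[ 0.4060682  -0.33248269  0.18720458] [-1.05420223 -0.47749777 -1.18103606]
[ 320.96457 -346.7263 ] [ 472.7514  -257.40207] ((396.7106628417969, -311.0227966308594), (140.9029998779297, 83.67804718017578), 11.246453285217285)
```

View pics/w18.png

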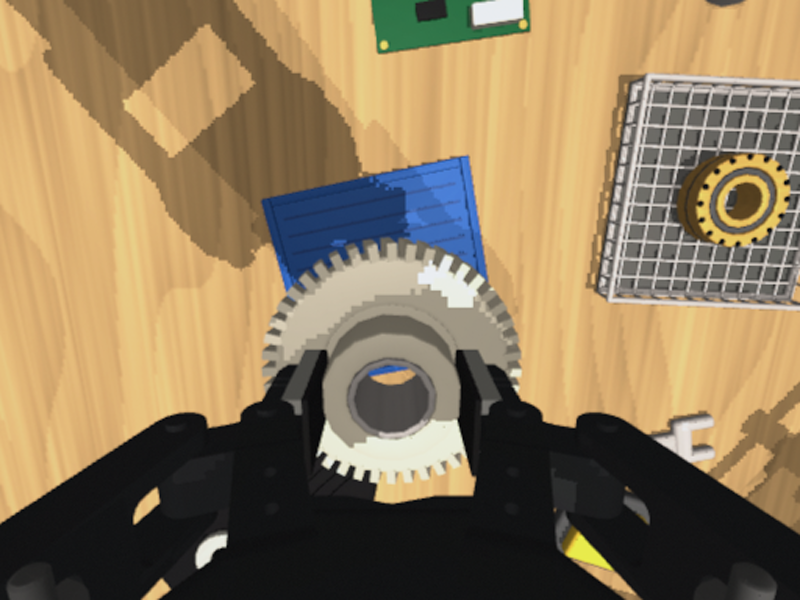

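View pics/sc18.png

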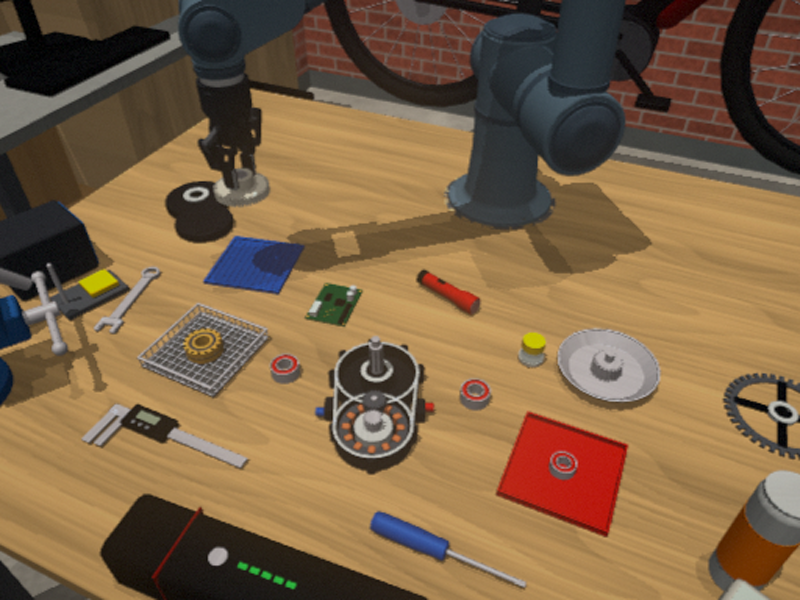

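```bash
python3 - <<'E'
from h import *
c=grab('wrist');k=512/800
A=at_z(c,263*k,199*k,.007);B=at_z(c,468*k,157*k,.007);print(A,B,np.linalg.norm(A-B))
d=(B-A)/np.linalg.norm(B-A);n=np.array([d[1],-d[0],0]);print((A+B)/2+n*.07)
print(at_z(c,390*k,376*k,.007))
a=grab('scene')
for p in [(203,238),(232,222),(200,195)]:
    for z in (0,.05): print(p,z,at_z(a,p[0]*k,p[1]*k,z))
E
```

```text
[ 0.32132044 -0.28560974  0.007     ] [ 0.45646349 -0.25868005  0.007     ] 0.13780003851933412
[ 0.40257177 -0.34079519  0.007     ]
[ 0.40587337 -0.41364787  0.007     ]
(203, 238) 0 [ 0.37490282 -0.47758077  0.        ]
(203, 238) 0.05 [ 0.42794351 -0.42512338  0.05      ]
(232, 222) 0 [ 0.3066984  -0.45843471  0.        ]
(232, 222) 0.05 [ 0.36449622 -0.40731272  0.05      ]
(200, 195) 0 [ 0.25045979 -0.57905844  0.        ]
(200, 195) 0.05 [ 0.31218016 -0.51952317  0.05      ]
```

Emit:
servo_tool([
  [[-0.9, -0.3, 1], 0, 1],
  [[0, 0, 3], 0, 1],
  [[0, 0, 3], 0, 1],
  [[0, 0, 3], 0, 1],
  [[0, 0, 2], 0, 1],
  [[0, 0, 1], 0, 1],
  [[0, 0, 0], 0, 1],
  [[0, 0, 0], 0, 1],
])

```text
time: 31.72
tcp_pos: [0.4025, -0.343, 0.0573]
tcp_rot: [-0.0, 0.707, 0.707, -0.0]
ft_force: [0.0, 0.0, -1.2]
grip_width: 0.0417
```

Emit:
servo_tool([
  [[0.1, 0, 1], 0, 1],
  [[0, 0, 0.8], 0, 1],
  [[0, 0, 0.4], 0, 1],
  [[0, 0, 0.1], 0, 1],
  [[0, 0, 0], 0, 1],
  [[0, 0, 0], 0, 1],
])

```text
time: 32.22
tcp_pos: [0.4027, -0.3417, 0.0345]
tcp_rot: [0.0, 0.707, 0.707, -0.0]
ft_force: [0.6, 0.2, -1.7]
grip_width: 0.0421
```

Emit:
servo_tool([
  [[0, 0, 0.1], 0, 1],
  [[0, 0, 0.05], 0, 1],
  [[0, 0, 0], 0, 1],
])

```text
time: 32.47
tcp_pos: [0.4028, -0.3419, 0.0337]
tcp_rot: [0.0, 0.707, 0.707, -0.0]
ft_force: [-1.5, 2.1, 4.1]
grip_width: 0.0416
```

Emit:
servo_tool([
  [[0, 0, 0], 0, 0.1],
  [[0, 0, 0], 0, 0],
  [[0, 0, 0], 0, -0.2],
  [[0, 0, 0], 0, -0.5],
  [[0, 0, 0], 0, -0.5],
  [[0, 0, 0], 0, -0.5],
  [[0, 0, -1], 0, -0.5],
  [[0, 0, -2], 0, -0.6],
  [[0, 0, -3], 0, -0.6],
  [[0, 0, -3], 0, -1],
])

```text
time: 33.3
tcp_pos: [0.402, -0.3409, 0.1237]
tcp_rot: [-0.001, 0.707, 0.707, 0.0]
ft_force: [-0.7, -0.4, 0.1]
grip_width: 0.0782
```

Emit:
servo_tool([
  [[0, 0, -3.5], 0, -1],
  [[0, 0, -3], 0, -1],
  [[0, 0, -1], 0, -1],
  [[0, 0, 0], 0, -1],
  [[0, 0, 0], 0, -1],
  [[0, 0, 0], 0, -1],
])

```text
time: 33.8
tcp_pos: [0.4017, -0.3405, 0.1958]
tcp_rot: [-0.002, 0.707, 0.707, 0.0]
ft_force: [0.2, -0.7, -0.8]
grip_width: 0.0853
```

```bash
python3 - <<'E'
from h import *
c=grab('wrist','w20.png');s=bot.state();print(s['tcp_pos'],s['ft_force'])
for e in bot.cut_out('wrist','nylon_gear_mid')[:1]: b=e['box'];print(e['score'],b,at_z(c,b[0]+b[2]/2,b[1]+b[3]/2,.018))
for e in bot.cut_out('wrist','blue_mat_top')[:1]:
    cs,_=cv2.findContours(e['pixels'].astype(np.uint8),0,1);q=max(cs,key=cv2.contourArea)[:,0]
    P=np.array([at_z(c,u,v,.007)[:2]*1000 for u,v in q],np.float32);print(cv2.minAreaRect(P))
grab('scene','sc20.png')
grab('side','si20.png')
E
```

```text
[ 0.40165314 -0.34040079  0.19544722] [-0.53048034 -0.48078515  0.16731116]
0.6 [210.2, 134.9, 83.6, 80.8] [ 0.40390527 -0.34294799  0.018     ]
((402.6123962402344, -339.1714172363281), (142.22344970703125, 142.0867156982422), 11.242725372314453)
```

View pics/w20.png

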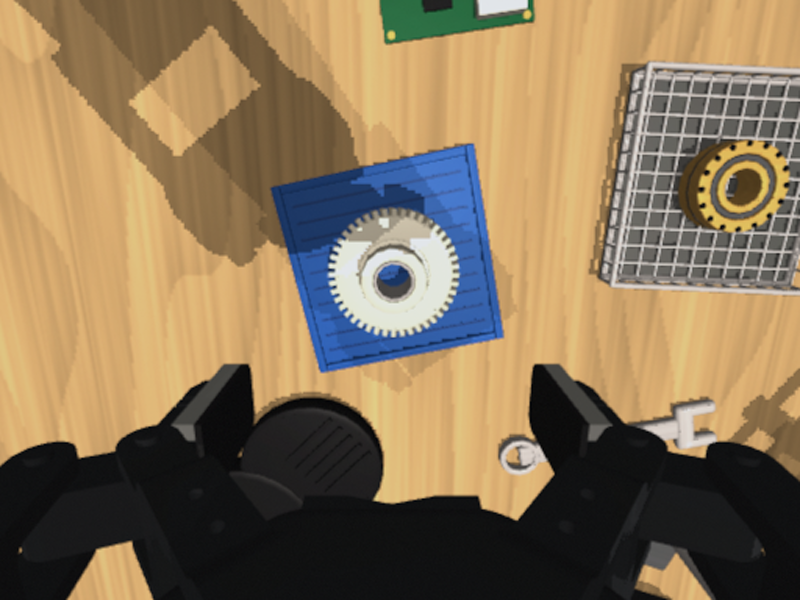

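View pics/sc20.png

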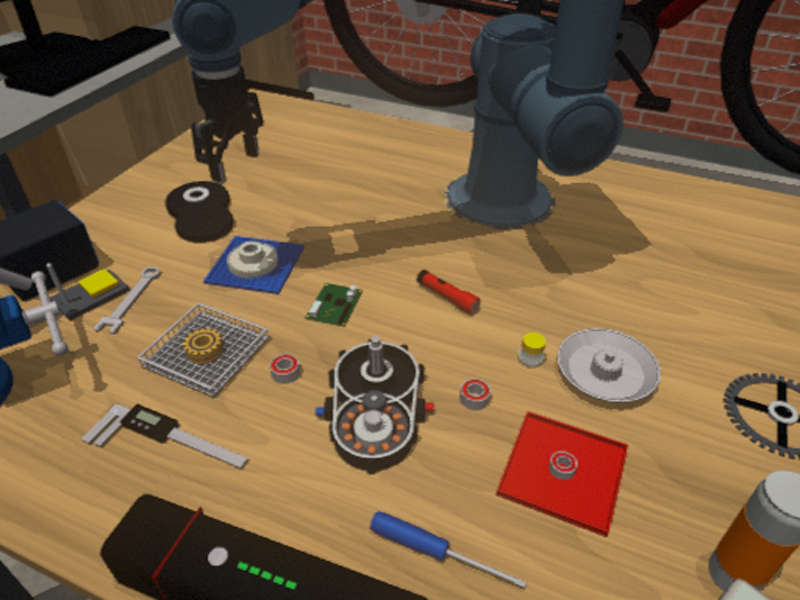

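View pics/si20.png

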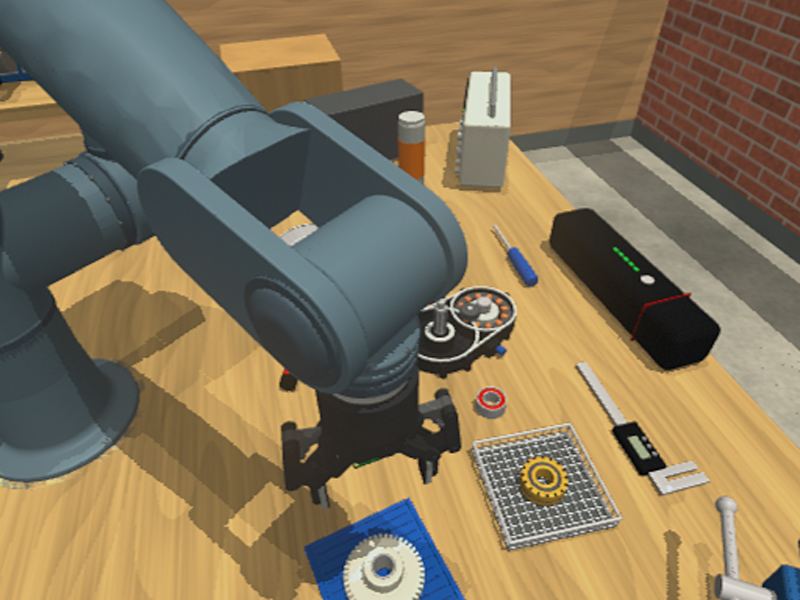

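All four parts lie flat and centred, the board hasn't moved, and the gripper is clear, so I'm handing in.

```bash
python3 -c "
from station import bot
print(bot.job_done())"
```

```text
the job is handed in; nothing more can be done
None
```

I lifted all four parts off the shaft one at a time, set each down in its place, and handed the job in at about 34 s of the 112 s allowed. `bot.job_done()` reports no verdict, so the result below rests on my own camera checks.

| Part | Place | Distance from the middle (measured after release) |
|---|---|---|
| Small red-sealed bearing | Red tray | About 2 mm |
| Steel pinion | Round dish | About 2 mm |
| Brass-coloured clutch | Wire basket | About 2 mm |
| White nylon gear | Blue mat | About 2–4 mm |

- **Set-down:** I lowered each part until the wrist force showed light contact (about 3–7 N) and only then opened the fingers. In the final pictures all four lie flat, the same way up as on the shaft, and the gripper is clear of everything.
- **Board:** it looks to be where it started in the before and after scene pictures. I compared these by eye and did not measure it.
- **Checks that disagreed:**
    - The first fits of the tray, basket and mat from the scene and side cameras differed by 3–8 mm, so I set the final positions from wrist pictures taken above each place.
    - After the clutch was placed, the network's "basket" result was actually the board, so I judged the basket from its rim edges.

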